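Hang the pan on the pot rail by its S-hook

TASK

The small steel pan has been left on the hob: hang it up out of the way. Holding the loose S-hook by the top of its red bend, take it off the pot rail, bring its bare lower end up from below through the hole in the pan's flat handle and lift the pan away on it, without gripping the pan itself; then hang the hook back over the rail between the posts, easing the weight onto the rail before you let go. The handle is loose, so feel for the hole; be gentle with pan and rail, never let the pan drop, and leave the turner, jug, portafilter and cup alone.

Things in the scene. Friction and masses are not known exactly. Their poses are not given: they have to be found in the camera images.
- hook: Loose S-hook, 60 g, hung upright on the rail. Origin: wire centre at the top (crown) of its red-sleeved upper bend, 9 mm thick. Grip it there from above, only the top 7 mm (rail top is 4.5 mm below the origin), fingers closing along the rail. z up; the S lies in x-z. Upper bend: centreline radius 15 mm about (0, 0, -15), short end on the -x side, down to z -20.5.
- hook_tip (a point): Highest point of the hook's bare lower end (6 mm wire, rounded), at (15, 0, -67) mm in the hook's frame. The end stands straight up on the +x side of the lower bend.
- hook_seat (a point): Inside bottom of the hook's lower bend, where a load hangs: (0, 0, -93) mm in the hook's frame; underside at z -99. A straight slanting shank joins the bends from (15, 0, -19) to (-15, 0, -77); 16 mm or more is free between it and the bare end. So to come off the rail (or back on) it must shift to its +x as it rises: 1 mm at 8 up, 13 at 30, 38 at 110, or shank and rail meet.
- pan: Loose dark steel pan, 0.6 to 0.8 kg, on the hob; rim 120 mm wide, base 92, 26 deep. Origin: centre of underside, z up. Its flat handle (30 wide, 4 thick) points to -x, rising at 0.21 rad. Hole 9.5 mm wide, 11.5 from the handle's end, beyond the hob's edge, at (-138, 0, 35) mm (mid-plate) if the handle is straight. Hung up, the origin is about 240 below the hook's.
- pan_rivet (a point): Rivet of the pan's handle, at (-57, 0, 16) mm in the pan's frame. The handle is loose here and was left turned about the pan's z by up to 0.22 rad either way (hole up to 18 mm to a side); the poses do not show this. 4 N sideways at the hole turns it further. Pressed up from below beside the hole, the pan tips at 1.7 to 3 N.
- hob: Fixed portable induction hob with black glass top at z 65 mm, 360 by 300 mm. Origin: on the bench, under the mid-line, 80 mm in from the edge that faces the robot; x runs to the far side (controls), whose edge is at x +280; y +-150.
- rail: Fixed stainless pot rail: a 16 mm tube along its y axis on two upright posts (16 mm) at y +200 and -200 mm. Origin: on the bench under the middle of the tube; tube centre at z 322, top at z 330 mm. It does not give: 1 mm too far down presses with some 10 N. Feet 160 by 50 by 6 mm lie under the posts.
- turner: Bystander: slotted steel turner, 230 mm long and 62 wide, hanging on the rail near its -y post. Origin: at its hooked top end, on the rail.
- jug: Bystander: steel milk jug, 76 mm wide, 85 tall, with a handle, on the bench beyond the rail. Origin: centre of its underside.
- portafilter: Bystander: steel portafilter, 70 mm head 36 tall, black handle reaching 185 mm along -x, lying on the bench on the robot's side of the rail. Origin: centre of the head's underside.
- cup: Bystander: white cup, 76 mm wide, 62 tall, on the hob beyond the pan. Origin: centre of its underside.
There are look-alikes about, which are no part of the job. What is shaped like the pan but purple is not meant.

How it is judged:
On the way, in this order (a step that is already met when the one before it is completed fails the run):
1. the pan hangs free from the held hook by the hole in its handle, off the hob and off the rail (contact force between hook and pan above 3 N and distance between pan and hook above 0.215 m and contact force between pan and hob below 0.05 N and contact force between the fingers and hook above 2 N and contact force between hook and rail below 0.05 N), for 0.3 s.
2. the hook, still held, rests on the rail, which takes at least 4.5 N, with the pan hanging from it (contact force between hook and pan above 3 N and distance between pan and hook above 0.215 m and contact force between pan and hob below 0.05 N and contact force between the fingers and hook above 1 N and contact force between hook and rail above 4.5 N), for 0.2 s.
At the end, for the whole second after the job is handed in: the hook hangs upright (within 20 degrees) over the rail between the posts and the pan hangs, at most swaying gently (under 0.25 m/s), from the hook by its handle's hole, its weight on the rail, touching neither hob nor rail (contact force between hook and pan above 3 N and distance between pan and hook above 0.215 m and contact force between pan and hob below 0.05 N and contact force between hook and rail above 3 N and x of hook in the frame of rail between -0.012 and 0.012 m and y of hook in the frame of rail between -0.185 and 0.185 m and z of hook in the frame of rail between 0.325 and 0.345 m and angle between hook's own z axis and vertical below 0.35 rad and linear speed of pan below 0.25 m/s and contact force between pan and rail below 0.05 N).
It fails at once if the hook bears on the pan with more than 24 N (contact force between hook and pan above 24 N).
It fails at once if the hook bears on the rail with more than 18 N (contact force between hook and rail above 18 N).
It fails at once if the fingers touch the pan with more than 2 N (contact force between the fingers and pan above 2 N).
It fails at once if the pan drops below the hob's top (height (world z) of pan below 0.05 m).
It fails at once if the turner is moved by more than 30 mm, or the jug, portafilter or cup by more than 20 mm (distance of turner from where it was at the start of the episode above 0.03 m or distance of any of jug, portafilter, cup from where it was at the start of the episode above 0.02 m).
It also fails if it takes over 72 s, if anything falls off the work surface, if the arm or the gripper's body presses on something with over 40 N, if the wrist force passes 120 N, or if a joint passes its speed limit or range.

ROBOT

A 7-joint arm with a two-finger parallel gripper is mounted at the origin on the work surface. World frame = base frame: x ahead of the robot, y to its left, z up, the work surface at z = 0. Lengths are in m, angles in rad, forces in N, time in s.
With the tool pointing down it reaches from about 0.425 to 0.875 m from the base axis. Payload 4.7 kg.
Tool frame: the origin (TCP) lies midway between the tips of the shut fingers; the grasp point (between the pads) lies 19 mm behind it; z points along the fingers, y is the line along which they close (so a half turn about z gives the same grasp; the last joint's range is limited). The gripper opens to 87 mm and grips with 3 to 60 N. Pads are 19 mm wide; open, the fingers measure 117 mm over their backs; the gripper's body (75 mm by 190 mm) begins 51 mm behind the grasp point.
Start: joints at [0.014, 0.321, -0.07, 1.45, 0.023, 1.371, -0.057], TCP at [0.65, -0, 0.197] pointing down, gripper open.
Joint ranges: [-2.86, 2.86], [-0.3, 2.09], [-1.38, 1.24], [0.06, 2.45], [-1.56, 4.7], [0.09, 2.05], [-2.69, 2.69]. Speed limits (rad/s): [2.57, 2.57, 3.14, 3.14, 3.14, 3.14, 3.14].

INTERFACE

Orientations are given as a rotation vector (axis times angle).
In Python, from bench import ctrl, get_image, calibration gives the robot as it stands.
- The arm moves only by the tool apply_moves, never from a script. Its arguments are lists of equal length, an entry for each row: "dp": the shift along the tool's x, y, z in m, a list of three; "twist": the turn, a rotation vector about the tool's x, y, z in rad, a list of three; "fingers": the closure, from 0 (fully open) to 1 (shut). In form: {"dp": [[dx, dy, dz], ...], "twist": [[ax, ay, az], ...], "fingers": [fingers, ...]}. A call has 1 to 10 rows; each row shifts and turns the commanded pose from where the row before left it, along the tool's axes as they then stand; what a row does not reach is not made up. A row lasts 1/10 s, in which the tool goes at most 50 mm and 8.59 degrees, less where a joint would pass 70% of its speed; a pose out of reach is approached as far as the arm can. A call is refused whole if a number of a shift passes 0.05 or a number of a turn 0.15, either way. A call with a gripper value outside its range is refused whole. The fingers move at their own pace and stop on an object; "newtons" is the grip in N (left out, the last holds). Time passes only in rows, so rows that do not move let the fingers close. It gives the time, the measured TCP pose, the force, the opening and the grip force at its end, in the units of the state.
- ctrl.get_state(): the state, without advancing time (a new reading comes with each control period).
- get_image(name): name is "scene" or "side" or "wrist"; returns the picture (480x640x3 uint8, red, green, blue); there is no depth.
- calibration(name): a dict with "fx", "fy", "cx", "cy" (pixels), "eye" and "attitude" of the camera in the world; the wrist camera has in their place "hand_eye" (4x4, takes a point from camera to tool coordinates, whose origin is the TCP and whose axes are the flange's). Camera axes: x right, y up, looking along -z (the intrinsics and any distortion apply to the point x, -y, -z); pixel columns grow to the right and rows downward; lengths in m; the calibration is good to about 2 mm. A picture is of the moment at which its call begins: read the wrist's pose just before it. calibration takes no time and is no camera call.
- ctrl.close_job(): hands the job in; it is judged then, once.
The state is a dict: "time": time; "joint_positions": joint angles; "qd": joint speeds; "joint_torque": joint torques, N m; "position": TCP position; "tool_rot": TCP orientation; "ft_force": force on the tool from outside, world axes, zero at the start; "torque": the same for the moment, N m; "grip_width": opening from 0.0 (shut) to 1.0 (fully open); "grip_force": force on a finger pad.
Only numpy, scipy, OpenCV 4.12 (cv2) and the standard library are available. Lean on these libraries where they do the work, as an engineer would, in place of code of your own. Each camera call takes 0.05 s, during which the arm holds its last target. There are 200 camera calls.

## Working session

There is one attempt and no reset: what is moved stays moved. The work goes in short steps, Python scripts to look and compute and a tool call to move; the robot and the scene stay as the last step left them, time stands still between calls to the robot, and variables do not carry over. Pictures are saved under pics/ and viewed, at most 10 in all, crops included, and the job is handed in when it is done.

Besides the shell and the picture viewer there is one more tool, called as name(argument=value, ...) on one line, values as JSON. apply_moves: Moves the arm, as the interface text tells. Its arguments: {"type":"object","properties":{"dp":{"type":"array"},"twist":{"type":"array"},"fingers":{"type":"array"},"newtons":{"type":"number"}},"required":["dp","twist","fingers"]}

```bash
ls; mkdir -p pics
python3 - <<'E'
from bench import ctrl,get_image,calibration
import cv2
s=ctrl.get_state();print(s)
for n in("scene","side","wrist"):
    print(n,calibration(n))
    cv2.imwrite(f"pics/{n}0.png",get_image(n)[:,:,::-1])
E
```

```text
pics
{'time': 0.0, 'joint_positions': array([ 0.01409763,  0.321849  , -0.07011317,  1.45169759,  0.02256961,
        1.37077416, -0.05691816]), 'qd': array([ 0.00070292,  0.00033271,  0.00090852, -0.00011558,  0.00024141,
       -0.0001928 ,  0.00183465]), 'joint_torque': array([-2.58547143e-04, -4.91284704e+01, -4.03903294e-01, -3.12526345e+01,
       -6.40594075e-02,  4.37659642e-02,  1.61017233e-04]), 'position': array([ 6.49391654e-01, -2.12081917e-05,  1.95933544e-01]), 'tool_rot': array([-2.22046036e+00, -2.22054073e+00,  2.21993047e-03]), 'ft_force': array([ 0.20334813,  0.17526708, -0.15976877]), 'torque': array([-0.03179713, -0.00675492,  0.03486095]), 'grip_force': 0.0, 'grip_width': 0.9999600819460123}
scene {'fx': 600.5427900463701, 'fy': 600.5427900463701, 'cx': 318.78386667965725, 'cy': 241.70294495684436, 'eye': array([ 0.87223925, -0.69821518,  1.36341357]), 'attitude': array([0.56499219, 0.13264981, 0.48914336])}
side {'fx': 433.80287786064105, 'fy': 433.80287786064105, 'cx': 314.9104016057381, 'cy': 241.47444625891234, 'eye': array([0.25722275, 0.69745641, 0.73402449]), 'attitude': array([ 0.23495132, -1.32873903, -2.47271212])}
wrist {'fx': 403.86990813002757, 'fy': 403.86990813002757, 'cx': 327.98652731814485, 'cy': 235.55741717430203, 'hand_eye': array([[-3.01821244e-04,  9.65104308e-01,  2.61865584e-01,
         7.19849642e-02],
       [ 9.99999248e-01, -1.98885787e-05,  1.22587919e-03,
        -3.95723905e-04],
       [ 1.18830942e-03,  2.61865757e-01, -9.65103576e-01,
        -1.86746289e-01],
       [ 0.00000000e+00,  0.00000000e+00,  0.00000000e+00,
         1.00000000e+00]])}
```

View pics/scene0.png

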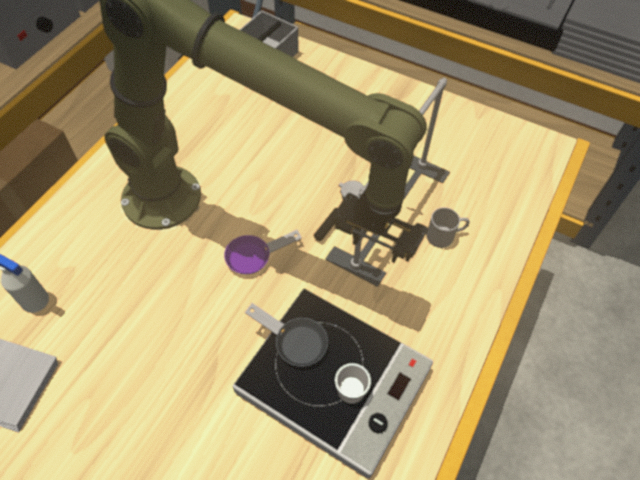

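View pics/side0.png

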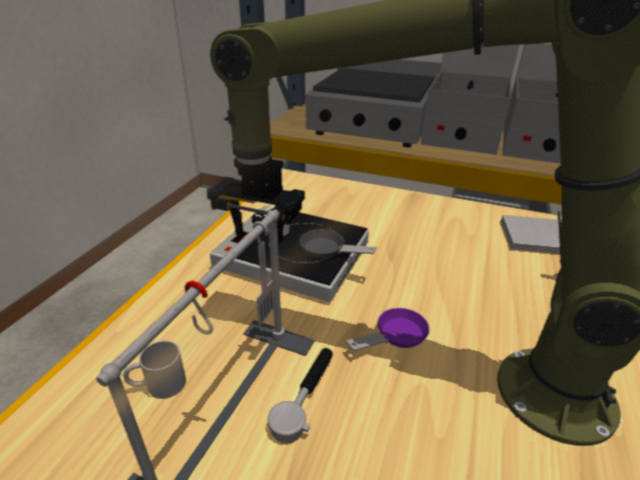

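Candidates for the pan: the purple one at scene (248,255) and the dark steel one on the hob at scene (303,342). The dark one on the hob fits the description. There is one red hook on the rail, at side (196,288). I'll check both in enlarged crops.

```bash
cat > h.py <<'E'
import numpy as np,cv2
from scipy.spatial.transform import Rotation as R
from bench import ctrl,get_image,calibration
def cam(n,s=None):
    c=calibration(n)
    if n=="wrist":
        T=np.eye(4);T[:3,:3]=R.from_rotvec(s["tool_rot"]).as_matrix();T[:3,3]=s["position"];M=T@c["hand_eye"]
        return c,M[:3,:3],M[:3,3]
    return c,R.from_rotvec(c["attitude"]).as_matrix(),np.array(c["eye"])
def ray(C,u,v):
    c,A,e=C;d=A@np.array([(u-c["cx"])/c["fx"],-(v-c["cy"])/c["fy"],-1]);return e,d/np.linalg.norm(d)
def onplane(C,u,v,n,k):  # n.p=k
    e,d=ray(C,u,v);n=np.array(n,float);return e+d*(k-n@e)/(n@d)
def z(C,u,v,h): return onplane(C,u,v,[0,0,1],h)
def proj(C,p):
    c,A,e=C;q=A.T@(np.array(p)-e);return np.array([c["cx"]-c["fx"]*q[0]/q[2],c["cy"]+c["fy"]*q[1]/q[2]])
def tri(*rs):
    M=sum(np.eye(3)-np.outer(d,d) for e,d in rs);b=sum((np.eye(3)-np.outer(d,d))@e for e,d in rs);return np.linalg.solve(M,b)
E
python3 - <<'E'
from h import *
S=cam("scene");D=cam("side")
print("rail ends side",z(D,107,373,.33),z(D,273,214,.33),"hook",z(D,196,285,.3345))
print("post top scene",z(S,443,82,.33))
print("hob",[z(S,*p,.065).round(3) for p in((306,291),(236,385),(431,362),(368,470))])
print("pan rim ctr",z(S,303,341,.091),"handle end",z(S,250,310,.1))
a=cv2.imread("pics/scene0.png")[270:420,220:420];b=cv2.imread("pics/side0.png")[195:395,90:290]
cv2.imwrite("pics/c1.png",np.hstack([cv2.resize(a,(440,330),interpolation=3),cv2.resize(b,(330,330),interpolation=3)]))
E
```

```text
rail ends side [0.59621821 0.47134646 0.33      ] [0.57669667 0.07013613 0.33      ] hook [0.58790601 0.30312841 0.3345    ]
post top scene [0.60539351 0.45894872 0.33      ]
hob [array([ 0.524, -0.095,  0.065]), array([ 0.504, -0.377,  0.065]), array([ 0.864, -0.117,  0.065]), array([ 0.841, -0.398,  0.065])]
pan rim ctr [ 0.5881121 -0.2226843  0.091    ] handle end [ 0.44379221 -0.21807664  0.1       ]
```

View pics/c1.png

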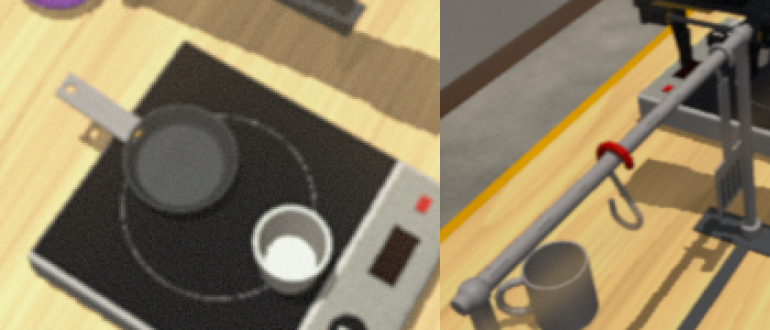

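The crops show:
- The dark steel pan is on the hob, with its hole at about scene (252,311).
- The red hook is on the rail, with its bare end toward +x.
- The purple pan lies on the bench and is not the one meant.

Next I'll raise the arm, turn it a quarter turn and look at the hole from above.

apply_moves(dp=[[0,0,-0.04],[-0.044,-0.04,-0.04],[-0.044,-0.042,0],[-0.044,-0.042,0],[-0.044,-0.042,0],[-0.042,-0.042,0],[0,0,0],[0,0,0],[0,0,0],[0,0,0]], twist=[[0,0,0],[0,0,0],[0,0,0],[0,0,0],[0,0,0],[0,0,0.14],[0,0,0.14],[0,0,0.14],[0,0,0.14],[0,0,0.14]], fingers=[0,0,0,0,0,0,0,0,0,0])

```text
time: 1.15
position: [0.4829, -0.1746, 0.2648]
tool_rot: [-2.852, -1.316, 0.0]
ft_force: [-0.2, -0.1, 0.2]
grip_width: 1.0
grip_force: 0.0
```

apply_moves(dp=[[0,0,0],[0,0,0],[0,0,0],[0,0,0],[0,0,0],[0,0,0],[0,0,0.03],[0,0,0.03],[0,0,0.02]], twist=[[0,0,0.14],[0,0,0.14],[0,0,0.14],[0,0,0.14],[0,0,0.14],[0,0,0.14],[0,0,0.06],[0,0,0],[0,0,0]], fingers=[0,0,0,0,0,0,0,0,0])

```text
time: 2.05
position: [0.482, -0.1742, 0.1827]
tool_rot: [-3.141, 0.046, 0.004]
ft_force: [-0.3, 0.1, -0.6]
grip_width: 0.999
grip_force: 0.0
```

Run:
```python
from h import *
s=ctrl.get_state();print(s["time"],s["position"],R.from_rotvec(s["tool_rot"]).as_matrix().round(3).tolist(),s["joint_positions"].round(2))
W=cam("wrist",s);im=get_image("wrist")[:,:,::-1];cv2.imwrite("pics/w1.png",im)
print(proj(W,[.444,-.218,.1]))
a=get_image("side")[:,:,::-1];cv2.imwrite("pics/side1.png",a)
cv2.imwrite("pics/scene1.png",get_image("scene")[:,:,::-1])
```

```text
2.05 [ 0.48202259 -0.17423013  0.18270089] [[1.0, -0.029, -0.002], [-0.029, -1.0, 0.001], [-0.002, -0.001, -1.0]] [ 0.23  0.04  0.06  1.81 -0.    1.3  -1.3 ]
[391.6266501 281.6708379]
```

View pics/w1.png

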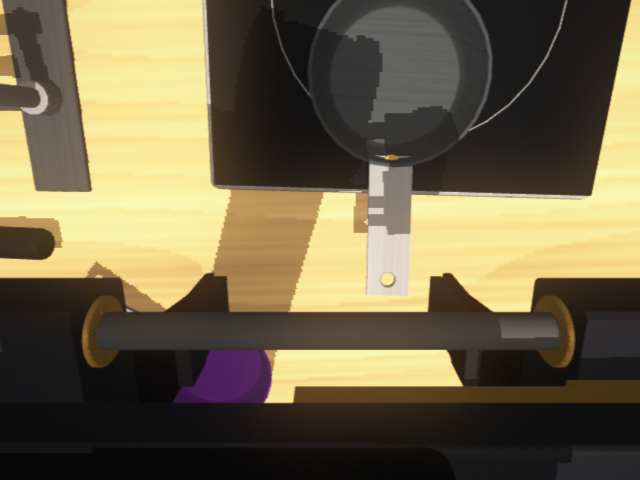

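Wrist view: the steel handle is clear, with its hole at (388,280) and rivet at (391,157). The purple decoy is at (225,380). Next: compute the hole position, then find the red hook by colour in the scene and side pictures.

Run:
```python
from h import *
s=ctrl.get_state();W=cam("wrist",s);S=cam("scene");D=cam("side")
im=cv2.imread("pics/w1.png")
g=im[270:290,376:400].astype(int);print((g[:,:,0]).tolist()[8:12])
print("hole",z(W,388,279.5,.1),"rivet",z(W,391,157,.085),"pan rim",z(W,400,72,.091))
print("hob edge",z(W,212,185,.065),z(W,592,196,.065))
print("tip px if held",proj(W,s["position"]+R.from_rotvec(s["tool_rot"]).apply([.015,0,.0645])))
for n,C in(("scene1",S),("side1",D)):
    a=cv2.imread(f"pics/{n}.png").astype(int);m=((a[:,:,2]>110)&(a[:,:,1]<70)&(a[:,:,0]<80)).astype(np.uint8)
    k,l,st,ct=cv2.connectedComponentsWithStats(m)
    for i in range(1,k):
        if st[i,4]>8: print(n,st[i],ct[i],z(C,*ct[i],.33))
```

```text
[[209, 208, 207, 196, 173, 156, 151, 151, 152, 152, 152, 152, 151, 151, 151, 151, 149, 128, 128, 162, 189, 200, 202, 202], [209, 208, 207, 190, 165, 154, 154, 153, 154, 154, 153, 154, 154, 154, 154, 154, 151, 127, 122, 158, 186, 200, 202, 202], [209, 209, 207, 193, 167, 154, 156, 156, 157, 156, 156, 156, 157, 157, 157, 157, 153, 125, 119, 152, 183, 199, 202, 202], [209, 208, 208, 195, 166, 153, 157, 159, 158, 159, 159, 159, 160, 158, 159, 158, 144, 112, 117, 162, 190, 200, 201, 202]]
hole [ 0.44531441 -0.21557767  0.1       ] rivet [ 0.53041497 -0.21895508  0.085     ] pan rim [ 0.58478173 -0.22320791  0.091     ]
hob edge [ 0.5118665 -0.0865893  0.065    ] [ 0.49494105 -0.37570737  0.065     ]
tip px if held [328.78304795 216.73380324]
side1 [225 247   5   4  12] [227.25 248.25] [0.59790562 0.19941265 0.33      ]
side1 [186 281  21  13  87] [197.59770115 285.8045977 ] [0.58842985 0.29940434 0.33      ]
```

apply_moves(dp=[[0,0,-0.04],[0,0,-0.04],[0,0,-0.04],[0,0,-0.04],[0,0,-0.04],[0,0,-0.04],[0.016,-0.04,0],[0.016,-0.04,0],[0.016,-0.04,0],[0.016,-0.04,0]], twist=[[0,0,0.02],[0,0,0],[0,0,0],[0,0,0],[0,0,0],[0,0,0],[0,0,0],[0,0,0],[0,0,0],[0,0,0]], fingers=[0,0,0,0,0,0,0,0,0,0])

```text
time: 3.2
position: [0.5556, -0.0164, 0.4273]
tool_rot: [-3.141, 0.078, -0.006]
ft_force: [0.4, -0.6, -0.1]
grip_width: 0.996
grip_force: 0.0
```

apply_moves(dp=[[0.004,-0.04,0],[0.004,-0.04,0],[0.004,-0.04,0],[0.004,-0.04,0],[0,-0.04,0],[0,-0.04,0],[0,-0.04,0],[0,-0.04,0],[0,0,0],[0,0,0]], twist=[[0,0,0],[0,0,0],[0,0,0],[0,0,0],[0,0,0],[0,0,0],[0,0,0],[0,0,0],[0,0,0],[0,0,0]], fingers=[0,0,0,0,0,0,0,0,0,0])

```text
time: 4.2
position: [0.5865, 0.302, 0.4258]
tool_rot: [-3.14, 0.074, -0.001]
ft_force: [0.5, -0.9, -0.3]
grip_width: 0.999
grip_force: 0.0
```

Run:
```python
from h import *
s=ctrl.get_state();print(s["time"],s["position"],R.from_rotvec(s["tool_rot"]).as_matrix().round(3).tolist(),s["joint_positions"].round(2))
W=cam("wrist",s);im=get_image("wrist")[:,:,::-1];cv2.imwrite("pics/w2.png",im)
print(proj(W,[.588,.301,.3345]))
```

```text
4.2 [0.5864979  0.30196193 0.4257807 ] [[0.999, -0.047, 0.001], [-0.047, -0.999, 0.0], [0.001, -0.0, -1.0]] [-0.35  0.37 -0.26  0.95  0.1   1.84 -2.19]
[329.98391423 227.13943548]
```

View pics/w2.png

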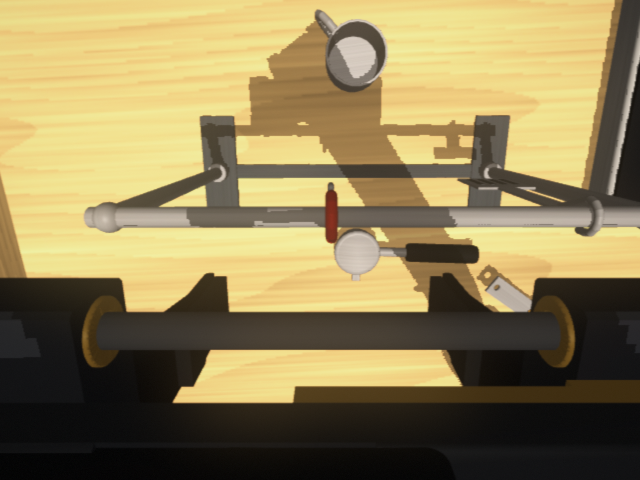

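Wrist view: the red hook is at (331,217), aligned square to the rail. Its bare tip is at (331,186) on the +x side, the portafilter head is at (356,252) and the jug is at (355,55).

Run:
```python
from h import *
s=ctrl.get_state();W=cam("wrist",s);Rm=R.from_rotvec(s["tool_rot"])
for t,u,v,h in(("rail",331,217,.322),("hook",331.3,216.5,.3195),("railL",120,217,.322),("railR",560,217,.322),("tip",331,187,.2675),("pf",356,252,.036),("jug",356,55,.085),("turner",592,217,.33)):
    p=z(W,u,v,h);print(t,p.round(4),"tool",Rm.inv().apply(p-s["position"]).round(4))
```

```text
rail [0.593  0.2983 0.322 ] tool [0.006  0.0017 0.1041]
hook [0.5929 0.2981 0.3195] tool [0.0058 0.002  0.1066]
railL [0.6008 0.4536 0.322 ] tool [ 0.006  -0.1538  0.1041]
railR [0.5846 0.1297 0.322 ] tool [0.0059 0.1706 0.1041]
tip [0.6073 0.2972 0.2675] tool [0.0201 0.0021 0.1587]
pf [0.4742 0.2644 0.036 ] tool [-0.1115  0.0415  0.3899]
jug [0.739  0.2592 0.085 ] tool [0.1533 0.0335 0.3414]
turner [0.5854 0.1114 0.33  ] tool [0.0077 0.1889 0.0961]
```

apply_moves(dp=[[0.005,0.002,0.03],[0,0,0.03],[0,0,0.02],[0,0,0.005],[0,0,0],[0,0,0]], twist=[[0,0,0],[0,0,0],[0,0,0],[0,0,0],[0,0,0],[0,0,0]], fingers=[0,0,0,0,0,0])

```text
time: 4.85
position: [0.5923, 0.2981, 0.3422]
tool_rot: [-3.139, 0.079, -0.005]
ft_force: [-0.7, 1.2, 0.4]
grip_width: 1.0
grip_force: 0.0
```

Run:
```python
from h import *
s=ctrl.get_state();W=cam("wrist",s);Rm=R.from_rotvec(s["tool_rot"]);print(s["time"],s["position"],Rm.as_matrix().round(4).tolist(),s["ft_force"])
for n in("wrist","side"): cv2.imwrite(f"pics/{n}3.png",get_image(n)[:,:,::-1])
print("crown px",proj(W,[.5925,.298,.3345]))
a=cv2.imread("pics/wrist3.png")[150:390,170:490];b=cv2.imread("pics/side3.png")[230:350,120:280]
cv2.imwrite("pics/c3.png",np.hstack([cv2.resize(a,(400,300),interpolation=3),cv2.resize(b,(400,300),interpolation=3)]))
```

```text
4.85 [0.59234074 0.29813887 0.34215189] [[0.9987, -0.0504, 0.0029], [-0.0505, -0.9987, 0.0011], [0.0028, -0.0012, -1.0]] [-0.72693315  1.16434073  0.4287151 ]
crown px [329.28041545 269.37603968]
```

View pics/c3.png

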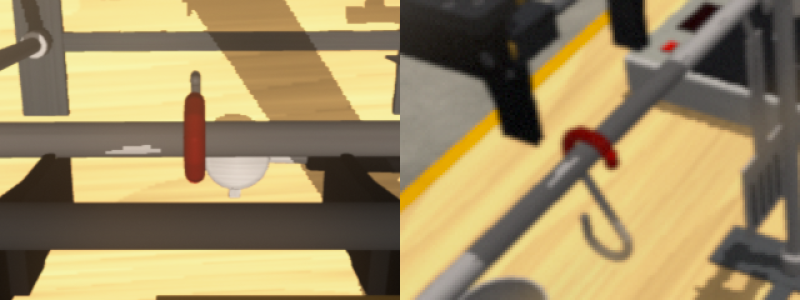

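Run:
```python
from h import *
s=ctrl.get_state();W=cam("wrist",s);Rm=R.from_rotvec(s["tool_rot"])
for t,u,v,h in(("rail",325,261.6,.322),("hook",325.2,260,.3195),("tip",326,208,.2675)):
    p=z(W,u,v,h);print(t,p.round(4),"tool",Rm.inv().apply(p-s["position"]).round(4))
D=cam("side");print(z(D,120+590/2.5,230+128/2.5,.3345+.0045), proj(D,[.5925,.298,.339]))
```

```text
rail [0.5925 0.3009 0.322 ] tool [ 0.0001 -0.0021  0.02  ]
hook [0.5926 0.3008 0.3195] tool [ 0.0002 -0.002   0.0225]
tip [0.6111 0.2997 0.2675] tool [ 0.0186 -0.0018  0.0746]
[0.37408152 0.21575195 0.339     ] [194.86475687 279.74694361]
```

apply_moves(dp=[[0,-0.002,0.005],[0,0,0.004],[0,0,0],[0,0,0],[0,0,0]], twist=[[0,0,0],[0,0,0],[0,0,0],[0,0,0],[0,0,0]], fingers=[0,0,0,0,0])

```text
time: 5.45
position: [0.5917, 0.3007, 0.331]
tool_rot: [3.141, -0.077, 0.0]
ft_force: [-0.8, 0.2, -0.8]
grip_width: 1.001
grip_force: 0.0
```

apply_moves(dp=[[0,0,-0.001],[0,0,0],[0,0,0],[0,0,0],[0,0,0],[0,0,0],[0,0,0],[0,0,0]], twist=[[0,0,0],[0,0,0],[0,0,0],[0,0,0],[0,0,0],[0,0,0],[0,0,0],[0,0,0]], fingers=[0.5,0.8,1,1,1,1,1,1], newtons=45)

```text
time: 6.25
position: [0.5917, 0.3006, 0.332]
tool_rot: [3.141, -0.077, 0.0]
ft_force: [0.2, 0.2, -0.3]
grip_width: 0.359
grip_force: 0.0
```

apply_moves(dp=[[0,0,0],[0,0,0],[0,0,0],[0,0,0],[0,0,0],[0,0,0]], twist=[[0,0,0],[0,0,0],[0,0,0],[0,0,0],[0,0,0],[0,0,0]], fingers=[1,1,1,1,1,1])

```text
time: 6.85
position: [0.5917, 0.3007, 0.332]
tool_rot: [3.141, -0.077, 0.0]
ft_force: [1.4, -0.0, 0.1]
grip_width: 0.007
grip_force: 0.0
```

Run:
```python
from h import *
s=ctrl.get_state();print(s["grip_width"],s["grip_force"],s["position"])
for n in("wrist","side"): cv2.imwrite(f"pics/{n}4.png",get_image(n)[:,:,::-1])
a=cv2.imread("pics/wrist4.png")[150:390,170:490];b=cv2.imread("pics/side4.png")[200:350,100:300]
cv2.imwrite("pics/c4.png",np.hstack([cv2.resize(a,(400,300),interpolation=3),cv2.resize(b,(400,300),interpolation=3)]))
```

```text
0.007065687288332186 0.0 [0.59166666 0.30067056 0.33197312]
```

View pics/c4.png

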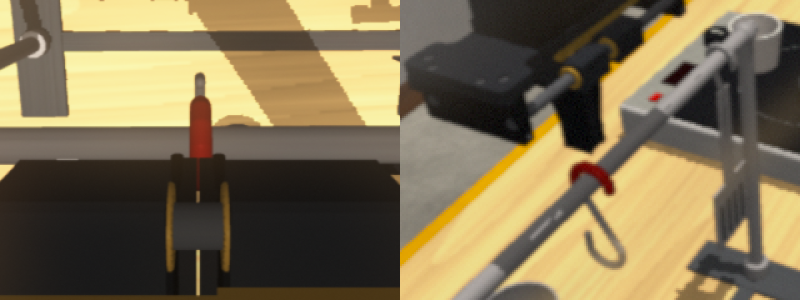

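Wrist: the shut fingers' tips end at crop row ~155, right over the crown. Side: the fingertips at crop (585,150) appear above the crown at (590,165), so the fingers closed above or beside the hook. I'll measure the offset.

Run:
```python
from h import *
s=ctrl.get_state();Rm=R.from_rotvec(s["tool_rot"]);W=cam("wrist",s);D=cam("side")
f=lambda p:((proj(W,p)-[170,150])*1.25).round(0)
g=lambda p:((proj(D,p)-[100,200])*2+[400,0]).round(0)
print(s["joint_positions"].round(3), s["ft_force"])
for t,d in(("tcp",(0,0,0)),("x+",(.0095,0,0)),("x-",(-.0095,0,0)),("up15",(0,0,-.015)),("up15x+",(.0095,0,-.015)),("y+",(0,-.012,0))):
    p=s["position"]+Rm.apply(d);print(t,f(p),g(p))
for t,p in(("crowntop",[.592,.3005,.339]),("bend+x",[.6115,.3,.3195]),("bend-x",[.5725,.302,.3195])):print(t,f(p),g(p))
```

```text
[-0.323  0.343 -0.265  1.167  0.088  1.643 -2.187] [-0.31408491 -1.06588804  0.41764212]
tcp [199. 156.] [590. 170.]
x+ [199. 133.] [579. 166.]
x- [199. 179.] [601. 173.]
up15 [199. 171.] [587. 153.]
up15x+ [199. 146.] [576. 150.]
y+ [168. 156.] [580. 179.]
crowntop [199. 162.] [588. 162.]
bend+x [198. 100.] [570. 176.]
bend-x [198. 188.] [614. 190.]
```

Run:
```python
from h import *
a=cv2.imread("pics/wrist4.png")[210:310,270:390];b=cv2.imread("pics/side4.png")[240:310,155:239]
cv2.imwrite("pics/c5.png",np.hstack([cv2.resize(a,(480,400),interpolation=3)[:,40:440],cv2.resize(b,(400,333),interpolation=3).repeat(1,0)[:333].__class__(0) if 0 else cv2.copyMakeBorder(cv2.resize(b,(400,333),interpolation=3),0,67,0,0,0)]))
```

```text
(no output)
```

View pics/c5.png

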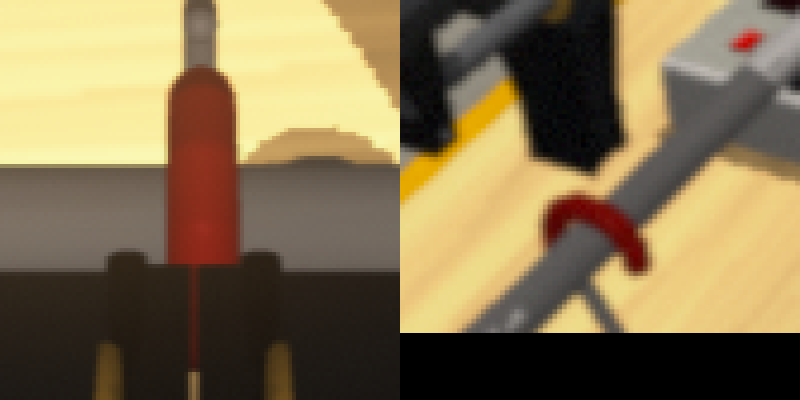

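The fingertips are physically about 25 mm above the reported TCP, and both cameras agree. The fingers shut above the crown without touching anything. I'll open them, go lower, and feel for the rail with the open fingers.

apply_moves(dp=[[0,0,0],[0,0,0],[0,0,0],[0,0,0],[0,0,0],[0,0,0],[0,0,0.003],[0,0,0.003],[0,0,0],[0,0,0]], twist=[[0,0,0],[0,0,0],[0,0,0],[0,0,0],[0,0,0],[0,0,0],[0,0,0],[0,0,0],[0,0,0],[0,0,0]], fingers=[0.5,0.5,0.5,0.5,0.5,0.5,0.5,0.5,0.5,0.5])

```text
time: 7.95
position: [0.5916, 0.3006, 0.3257]
tool_rot: [3.14, -0.077, -0.0]
ft_force: [0.5, 0.2, 0.5]
grip_width: 0.498
grip_force: 0.0
```

Run:
```python
from h import *
s=ctrl.get_state();Rm=R.from_rotvec(s["tool_rot"]);W=cam("wrist",s);D=cam("side")
print(s["position"],s["ft_force"],s["grip_width"])
for n in("wrist","side"): cv2.imwrite(f"pics/{n}5.png",get_image(n)[:,:,::-1])
a=cv2.imread("pics/wrist5.png")[180:360,230:430];b=cv2.imread("pics/side5.png")[220:310,140:240]
cv2.imwrite("pics/c6.png",np.hstack([cv2.resize(a,(400,360),interpolation=3),cv2.resize(b,(400,360),interpolation=3)]))
w=s["grip_width"]*.087/2
for zz in (0,-.012,-.025):
  for sy in(1,-1):
    p=s["position"]+Rm.apply((.0,sy*w,zz));print(zz,sy,((proj(W,p)-[230,180])*2).round(),((proj(D,p)-[140,220])*4+[400,0]).round())
```

```text
[0.59159715 0.30059341 0.32573346] [0.47807158 0.15365316 0.46957451] 0.4982189415664772
0 1 [286. 190.] [658. 238.]
0 -1 [110. 190.] [585. 308.]
-0.012 1 [292. 208.] [654. 213.]
-0.012 -1 [105. 209.] [580. 282.]
-0.025 1 [299. 231.] [649. 185.]
-0.025 -1 [ 98. 231.] [574. 253.]
```

View pics/c6.png

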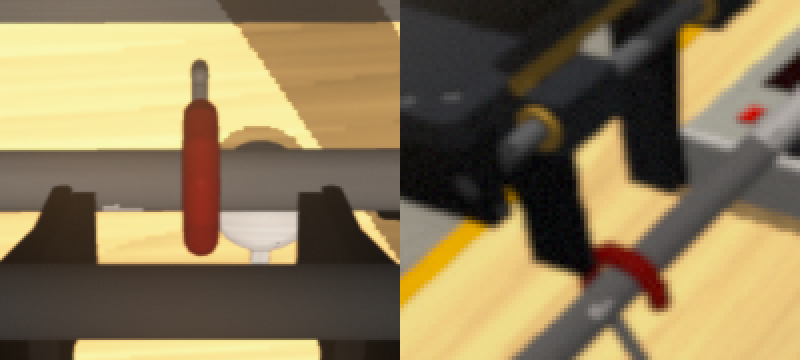

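The crops agree that the tips are about 23 mm above the reported TCP. The hook is centred between the fingers at wrist crop column 200, with finger edges at 96 and 300. Continuing down in small steps, feeling for contact.

apply_moves(dp=[[0,0,0.004],[0,0,0.004],[0,0,0.003],[0,0,0],[0,0,0]], twist=[[0,0,0],[0,0,0],[0,0,0],[0,0,0],[0,0,0]], fingers=[0.5,0.5,0.5,0.5,0.5])

```text
time: 8.55
position: [0.5916, 0.3006, 0.3148]
tool_rot: [3.14, -0.077, -0.0]
ft_force: [-0.1, 0.4, 0.3]
grip_width: 0.504
grip_force: 0.0
```

apply_moves(dp=[[0,0,0.001],[0,0,0.001],[0,0,0]], twist=[[0,0,0],[0,0,0],[0,0,0]], fingers=[0.5,0.5,0.5])

```text
time: 8.85
position: [0.5917, 0.3007, 0.3129]
tool_rot: [3.141, -0.077, 0.0]
ft_force: [-0.1, 0.4, -0.0]
grip_width: 0.497
grip_force: 0.0
```

apply_moves(dp=[[0,0,0.001],[0,0,0]], twist=[[0,0,0],[0,0,0]], fingers=[0.5,0.5])

```text
time: 9.05
position: [0.5916, 0.3006, 0.3118]
tool_rot: [3.14, -0.077, -0.0]
ft_force: [-0.2, 0.6, 1.2]
grip_width: 0.502
grip_force: 0.0
```

apply_moves(dp=[[0,0,0.001],[0,0,0]], twist=[[0,0,0],[0,0,0]], fingers=[0.5,0.5])

```text
time: 9.25
position: [0.5916, 0.3006, 0.3108]
tool_rot: [3.14, -0.077, -0.0]
ft_force: [-0.0, 0.2, 0.3]
grip_width: 0.499
grip_force: 0.0
```

apply_moves(dp=[[0,0,0.001],[0,0,0]], twist=[[0,0,0],[0,0,0]], fingers=[0.5,0.5])

```text
time: 9.45
position: [0.5916, 0.3006, 0.3098]
tool_rot: [3.14, -0.077, -0.0]
ft_force: [-0.5, -0.3, -0.3]
grip_width: 0.5
grip_force: 0.0
```

apply_moves(dp=[[0,0,0.001],[0,0,0]], twist=[[0,0,0],[0,0,0]], fingers=[0.5,0.5])

```text
time: 9.65
position: [0.5916, 0.3006, 0.3088]
tool_rot: [3.14, -0.077, -0.0]
ft_force: [0.3, 0.2, -0.1]
grip_width: 0.501
grip_force: 0.0
```

apply_moves(dp=[[0,0,0.001],[0,0,0]], twist=[[0,0,0],[0,0,0]], fingers=[0.5,0.5])

```text
time: 9.85
position: [0.5916, 0.3006, 0.3078]
tool_rot: [3.14, -0.077, -0.0]
ft_force: [0.4, -0.3, -0.3]
grip_width: 0.499
grip_force: 0.0
```

apply_moves(dp=[[0,0,0.001],[0,0,0]], twist=[[0,0,0],[0,0,0]], fingers=[0.5,0.5])

```text
time: 10.05
position: [0.5916, 0.3006, 0.3068]
tool_rot: [3.141, -0.077, -0.0]
ft_force: [-0.3, -0.5, -0.2]
grip_width: 0.501
grip_force: 0.0
```

apply_moves(dp=[[0,0,0.001],[0,0,0]], twist=[[0,0,0],[0,0,0]], fingers=[0.5,0.5])

```text
time: 10.25
position: [0.5916, 0.3006, 0.3058]
tool_rot: [3.14, -0.077, -0.0]
ft_force: [0.1, -0.3, 0.5]
grip_width: 0.497
grip_force: 0.0
```

apply_moves(dp=[[0,0,0.001],[0,0,0]], twist=[[0,0,0],[0,0,0]], fingers=[0.5,0.5])

```text
time: 10.45
position: [0.5917, 0.3007, 0.3051]
tool_rot: [-3.141, 0.077, -0.0]
ft_force: [0.3, -0.9, -0.2]
grip_width: 0.498
grip_force: 0.0
```

apply_moves(dp=[[0,0,0.001],[0,0,0]], twist=[[0,0,0],[0,0,0]], fingers=[0.5,0.5])

```text
time: 10.65
position: [0.5918, 0.3007, 0.3049]
tool_rot: [-3.14, 0.077, -0.002]
ft_force: [-1.1, -0.4, 4.2]
grip_width: 0.498
grip_force: 2.1
```

apply_moves(dp=[[0,0,0.001],[0,0,0]], twist=[[0,0,0],[0,0,0]], fingers=[0.5,0.5])

```text
time: 10.85
position: [0.5918, 0.3007, 0.3048]
tool_rot: [-3.14, 0.077, -0.003]
ft_force: [-1.6, -1.5, 6.9]
grip_width: 0.499
grip_force: 3.6
```

The open fingers touched the rail at TCP z ≈ 0.305, so the true tips sit about 25 mm above the reported TCP. I'll back up so the tips are 2.4 mm above the rail, then close.

apply_moves(dp=[[0,0,-0.0047],[0,0,0],[0,0,0],[0,0,0],[0,0,0],[0,0,0],[0,0,0],[0,0,0]], twist=[[0,0,0],[0,0,0],[0,0,0],[0,0,0],[0,0,0],[0,0,0],[0,0,0],[0,0,0]], fingers=[0.5,0.5,1,1,1,1,1,1], newtons=45)

```text
time: 11.65
position: [0.5917, 0.3006, 0.3076]
tool_rot: [3.14, -0.077, 0.0]
ft_force: [0.4, 0.4, -0.8]
grip_width: 0.089
grip_force: 45.0
```

apply_moves(dp=[[0,0,0],[0,0,0],[0,0,0.0013],[0,0,0],[0,0,0],[0,0,0],[0,0,0]], twist=[[0,0,0],[0,0,0],[0,0,0],[0,0,0],[0,0,0],[0,0,0],[0,0,0]], fingers=[0.8,0.8,0.8,1,1,1,1])

```text
time: 12.35
position: [0.5917, 0.3006, 0.3064]
tool_rot: [3.141, -0.077, 0.0]
ft_force: [-0.4, 0.6, -0.1]
grip_width: 0.089
grip_force: 45.0
```

apply_moves(dp=[[0,0,-0.004],[0.001,0,-0.004],[0.002,0,-0.005],[0.003,0,-0.005],[0.0035,0,-0.006],[0.0035,0,-0.006],[0.011,0,-0.02],[0.012,0,-0.02],[0.012,0,-0.02],[0.01,0,-0.02]], twist=[[0,0,0],[0,0,0],[0,0,0],[0,0,0],[0,0,0],[0,0,0],[0,0,0],[0,0,0],[0,0,0],[0,0,0]], fingers=[1,1,1,1,1,1,1,1,1,1])

```text
time: 13.35
position: [0.6504, 0.2974, 0.4174]
tool_rot: [3.141, -0.078, 0.001]
ft_force: [0.7, 0.0, -0.4]
grip_width: 0.087
grip_force: 45.0
```

apply_moves(dp=[[0,0,-0.03],[0,0,-0.02],[0,0,0],[0,0,0],[0,0,0]], twist=[[0,0,0],[0,0,0],[0,0,0],[0,0,0],[0,0,0]], fingers=[1,1,1,1,1])

```text
time: 13.85
position: [0.6495, 0.2977, 0.4647]
tool_rot: [3.139, -0.077, -0.003]
ft_force: [0.1, -0.0, -0.8]
grip_width: 0.088
grip_force: 45.0
```

Run:
```python
from h import *
s=ctrl.get_state();print(s["time"],s["position"],s["ft_force"],s["grip_width"]);W=cam("wrist",s)
im=get_image("wrist")[:,:,::-1];cv2.imwrite("pics/w6.png",im)
Rm=R.from_rotvec(s["tool_rot"])
for t,d in(("tip",(.015,0,.0389)),("tiplow",(.015,0,.06)),("bend+x",(.0195,0,-.013)),("crown",(0,0,-.028))):
    print(t,proj(W,s["position"]+Rm.apply(d)))
a=im.astype(int);m=((a[:,:,2]>110)&(a[:,:,1]<70)&(a[:,:,0]<80)).astype(np.uint8)
ys,xs=np.nonzero(m);print("red",xs.min(),xs.max(),ys.min(),ys.max())
for y in range(ys.min()-30,ys.min()+4,2): print(y,im[y,int(xs.mean())-14:int(xs.mean())+15:2].mean(1).round().astype(int).tolist())
```

```text
13.85 [0.64947229 0.297722   0.46466473] [ 0.13366029 -0.0145246  -0.80304956] 0.08797075917559369
tip [328.86502799 226.39748474]
tiplow [328.77910421 218.28202958]
bend+x [329.16265124 244.51109813]
crown [329.25629078 298.48847364]
red 318 639 28 310
-2 [8, 7, 8, 6, 8, 6, 7, 7, 7, 7, 7, 6, 6, 7, 8]
0 [217, 218, 218, 218, 218, 218, 219, 219, 219, 219, 219, 219, 219, 219, 219]
2 [219, 219, 219, 219, 219, 220, 220, 219, 220, 219, 218, 219, 219, 218, 218]
4 [216, 216, 216, 215, 215, 215, 214, 214, 214, 214, 213, 213, 212, 212, 212]
6 [208, 207, 206, 206, 205, 204, 203, 202, 201, 201, 199, 199, 198, 198, 199]
8 [197, 198, 197, 196, 197, 198, 197, 197, 197, 197, 197, 197, 197, 198, 198]
10 [198, 199, 199, 199, 199, 199, 199, 199, 199, 199, 199, 200, 200, 200, 201]
12 [201, 201, 201, 201, 201, 201, 201, 201, 202, 202, 203, 202, 202, 203, 203]
14 [203, 204, 204, 204, 204, 205, 205, 205, 205, 206, 207, 207, 207, 208, 208]
16 [208, 208, 209, 209, 210, 210, 211, 211, 211, 212, 212, 213, 213, 214, 215]
18 [213, 213, 214, 215, 215, 214, 215, 215, 215, 215, 215, 215, 215, 215, 215]
20 [212, 212, 213, 212, 213, 213, 213, 213, 214, 214, 214, 213, 214, 214, 214]
22 [155, 188, 211, 212, 212, 212, 212, 212, 213, 213, 213, 213, 213, 214, 213]
24 [139, 145, 207, 211, 213, 214, 214, 214, 214, 214, 214, 215, 215, 215, 215]
26 [141, 142, 143, 157, 210, 215, 216, 216, 215, 216, 216, 217, 216, 217, 217]
28 [143, 142, 143, 143, 151, 214, 217, 217, 217, 216, 216, 217, 216, 216, 216]
30 [140, 140, 139, 139, 140, 192, 213, 213, 213, 213, 213, 213, 212, 212, 212]
```

Run:
```python
from h import *
im=cv2.imread("pics/w6.png")
for y in range(196,262,3): print(y,im[y,312:346:2].tolist().__len__(),im[y,310:350:3,2].tolist(),im[y,310:350:3,1].tolist())
```

```text
196 17 [250, 250, 250, 250, 250, 250, 250, 250, 250, 250, 250, 250, 250, 250] [241, 241, 241, 240, 240, 240, 240, 239, 240, 239, 239, 239, 238, 239]
199 17 [248, 248, 248, 248, 248, 248, 248, 248, 247, 247, 248, 248, 247, 247] [236, 236, 236, 236, 237, 237, 237, 238, 239, 239, 241, 241, 241, 241]
202 17 [127, 125, 125, 125, 124, 124, 124, 123, 122, 121, 122, 120, 120, 120] [112, 111, 110, 111, 109, 110, 109, 109, 108, 108, 109, 108, 108, 108]
205 17 [128, 127, 126, 124, 124, 124, 123, 123, 122, 122, 121, 120, 120, 121] [114, 113, 113, 113, 112, 112, 112, 111, 111, 111, 110, 110, 109, 110]
208 17 [126, 124, 125, 124, 123, 123, 122, 122, 122, 121, 121, 119, 119, 119] [112, 110, 111, 110, 109, 110, 109, 109, 109, 107, 108, 109, 108, 107]
211 17 [126, 126, 124, 125, 129, 127, 126, 126, 125, 124, 124, 123, 124, 124] [113, 113, 110, 111, 116, 114, 113, 114, 113, 112, 113, 112, 112, 113]
214 17 [250, 250, 250, 250, 250, 250, 249, 249, 250, 250, 250, 250, 250, 250] [242, 242, 242, 242, 242, 241, 239, 240, 241, 240, 240, 240, 240, 239]
217 17 [250, 250, 250, 250, 250, 231, 102, 109, 248, 250,
[... 1428 characters left out ...]
250, 250, 250, 197, 114, 125, 126, 125, 115, 144, 250, 250, 250, 250] [234, 234, 235, 152, 53, 53, 53, 52, 51, 94, 239, 239, 240, 239]
250 17 [250, 250, 250, 147, 119, 126, 125, 124, 120, 128, 250, 250, 250, 250] [237, 237, 237, 93, 52, 53, 52, 51, 50, 78, 239, 239, 239, 239]
253 17 [250, 250, 250, 131, 120, 123, 124, 124, 120, 122, 249, 248, 235, 198] [238, 238, 238, 79, 52, 50, 50, 50, 49, 65, 238, 235, 211, 160]
256 17 [250, 250, 250, 126, 119, 123, 124, 123, 120, 121, 208, 199, 199, 199] [243, 244, 244, 79, 50, 50, 49, 49, 49, 66, 173, 160, 160, 159]
259 17 [250, 250, 249, 120, 118, 121, 123, 123, 119, 113, 189, 187, 130, 95] [246, 246, 245, 67, 50, 49, 48, 49, 47, 52, 149, 147, 104, 79]
```

Numbers confirm the hook hangs straight in the grip: tip column 329 against 329 predicted. Carrying it to just short of the handle's end.

apply_moves(dp=[[-0.017,0.04,0],[-0.017,0.04,0],[-0.017,0.04,0],[-0.017,0.04,0],[-0.017,0.04,0],[-0.017,0.04,0],[-0.017,0.04,0],[-0.017,0.04,0],[-0.017,0.04,0],[-0.017,0.04,0]], twist=[[0,0,0],[0,0,0],[0,0,0],[0,0,0],[0,0,0],[0,0,0],[0,0,0],[0,0,0],[0,0,0],[0,0,0]], fingers=[1,1,1,1,1,1,1,1,1,1])

```text
time: 14.9
position: [0.4583, -0.0949, 0.4655]
tool_rot: [-3.141, 0.078, 0.001]
ft_force: [0.5, -0.6, -0.8]
grip_width: 0.085
grip_force: 45.0
```

apply_moves(dp=[[-0.017,0.041,0],[-0.017,0.041,0],[-0.017,0.041,0],[0,0,0.035],[0,0,0.035],[0,0,0.035],[0,0,0.035],[0,0,0.03],[0,0,0],[0,0,0]], twist=[[0,0,0],[0,0,0],[0,0,0],[0,0,0],[0,0,0],[0,0,0],[0,0,0],[0,0,0],[0,0,0],[0,0,0]], fingers=[1,1,1,1,1,1,1,1,1,1])

```text
time: 15.9
position: [0.4026, -0.2135, 0.2965]
tool_rot: [-3.14, 0.077, 0.001]
ft_force: [-0.0, 0.2, 0.1]
grip_width: 0.09
grip_force: 45.0
```

```bash
cat >> h.py <<'E'
def rep():
    s=ctrl.get_state();Rm=R.from_rotvec(s["tool_rot"])
    print(s["time"],s["position"].round(4),"yaw",np.arctan2(*Rm.as_matrix()[[1,0],0]).round(4),"ft",s["ft_force"].round(1),s["grip_width"].round(3),s["grip_force"])
    return s,Rm
E
python3 - <<'E'
from h import *
s,Rm=rep();print(Rm.inv().apply(np.array([.4453,-.2156,.1])-s["position"]), Rm.as_matrix().round(3).tolist())
E
```

```text
Traceback (most recent call last):
  File "h.py", line 21, in rep
    print(s["time"],s["position"].round(4),"yaw",np.arctan2(*Rm.as_matrix()[[1,0],0]).round(4),"ft",s["ft_force"].round(1),s["grip_width"].round(3),s["grip_force"])
                                                                                                                           ^^^^^^^^^^^^^^^^^^^^^
AttributeError: 'float' object has no attribute 'round'
```

apply_moves(dp=[[0,0,0.03],[0,0,0.03],[0,0,0.03],[0,0,0.03],[0,0,0.025],[0,0,0.02],[0,0,0],[0,0,0],[0,0,0]], twist=[[0,0,0],[0,0,0],[0,0,0],[0,0,0],[0,0,0],[0,0,0],[0,0,0],[0,0,0],[0,0,0]], fingers=[1,1,1,1,1,1,1,1,1])

```text
time: 16.8
position: [0.4048, -0.2144, 0.1337]
tool_rot: [3.139, -0.077, 0.006]
ft_force: [0.2, 0.1, -0.8]
grip_width: 0.088
grip_force: 45.0
```

```bash
sed -i 's/s\["grip_width"\].round(3)/round(s["grip_width"],3)/' h.py
python3 - <<'E'
from h import *
s,Rm=rep();W=cam("wrist",s);im=get_image("wrist")[:,:,::-1];cv2.imwrite("pics/w7.png",im)
cv2.imwrite("pics/side7.png",get_image("side")[:,:,::-1])
print("tip pred",proj(W,s["position"]+Rm.apply([.015,0,.0389])),"hole pred",proj(W,[.4453,-.2156,.1]))
cv2.imwrite("pics/c7.png",cv2.resize(im[120:270,240:440],(800,600),interpolation=3))
E
```

```text
16.8 [ 0.4048 -0.2144  0.1337] yaw -0.0492 ft [ 0.2  0.1 -0.8] 0.088 44.967566365376115
tip pred [328.86490603 226.38704187] hole pred [327.36118095 183.59975666]
```

View pics/c7.png

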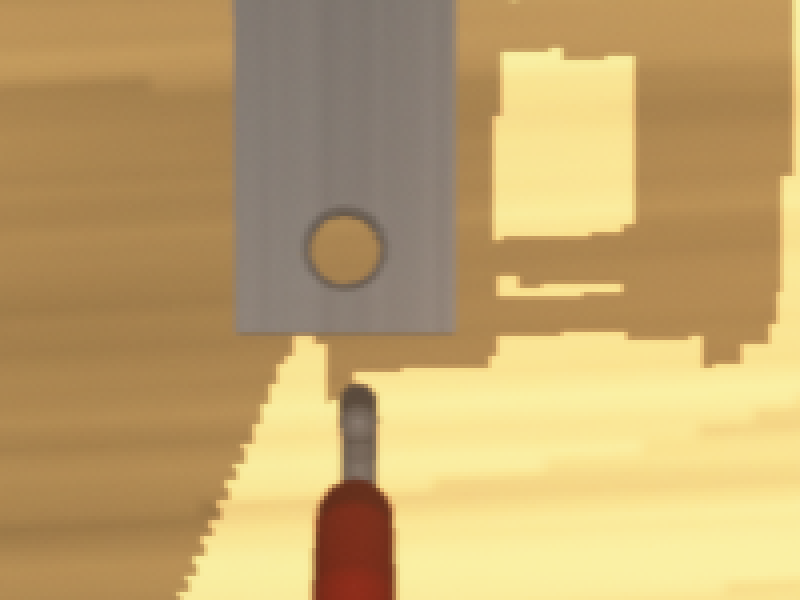

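Crop (4×, origin 240,120): the hole is at (345,248) → px (326.2,182), the handle's end at row 332, and the bare tip around (358,415) → px (329.5,224). Both are in clear view and nearly in line.

Run:
```python
from h import *
s,Rm=rep();W=cam("wrist",s);I=lambda p:Rm.inv().apply(p-s["position"]).round(4)
for h in(.1,.095,.105): print("hole",h,I(z(W,326.2,182,h)))
print("end",I(z(W,326.2,203,.1024)))
print("tip",I(z(W,329.4,226.4,s["position"][2]-.0389)),I(z(W,329.4,224,s["position"][2]-.0389)))
for d in((.018,0,.049),(.0165,0,.058),(.0128,0,.0617),(.015,0,.0389),(.018,0,.042)):print(d,proj(W,s["position"]+Rm.apply(d)).round(1))
```

```text
16.9 [ 0.4044 -0.2143  0.1332] yaw -0.0492 ft [0.1 0.5 0.8] 0.086 44.9677399545908
hole 0.1 [ 0.0413 -0.0015  0.0333]
hole 0.095 [ 0.0406 -0.0015  0.0383]
hole 0.105 [ 0.042  -0.0015  0.0283]
end [ 0.0302 -0.0015  0.0308]
tip [0.015  0.0003 0.0389] [0.0164 0.0003 0.039 ]
(0.018, 0, 0.049) [328.8 217.4]
(0.0165, 0, 0.058) [328.8 216.6]
(0.0128, 0, 0.0617) [328.8 221.1]
(0.015, 0, 0.0389) [328.9 226.4]
(0.018, 0, 0.042) [328.9 220.1]
```

apply_moves(dp=[[0,-0.0018,0.003],[0.008,0,0],[0.008,0,0],[0.006,0,0],[0.0043,0,0],[0,0,0],[0,0,0],[0,0,0]], twist=[[0,0,0],[0,0,0],[0,0,0],[0,0,0],[0,0,0],[0,0,0],[0,0,0],[0,0,0]], fingers=[1,1,1,1,1,1,1,1])

```text
time: 17.7
position: [0.4292, -0.2132, 0.1283]
tool_rot: [-3.141, 0.077, 0.001]
ft_force: [-0.7, 0.2, 0.1]
grip_width: 0.087
grip_force: 45.0
```

Run:
```python
from h import *
s,Rm=rep();W=cam("wrist",s);im=get_image("wrist")[:,:,::-1];cv2.imwrite("pics/w8.png",im)
p=s["position"]+Rm.apply([.015,0,.0389]);print(p,proj(W,p), proj(W,[*p[:2],.1]))
print("hole world",z(W,0,0,0)*0)
g=im.mean(2)
for y in range(206,240,2): print(y,g[y,314:346:2].round().astype(int).tolist())
```

```text
17.7 [ 0.4292 -0.2132  0.1283] yaw -0.0493 ft [-0.7  0.2  0.1] 0.087 44.967863727360964
[ 0.44421701 -0.2139507   0.08937759] [328.86329632 226.39421961] [328.91169217 231.04849622]
hole world [0. 0. 0.]
206 [130, 130, 130, 131, 131, 128, 125, 127, 127, 128, 127, 128, 131, 130, 129, 130]
208 [130, 129, 131, 131, 132, 129, 124, 127, 129, 128, 128, 128, 131, 130, 129, 130]
210 [131, 131, 131, 132, 131, 128, 126, 127, 129, 129, 127, 128, 131, 131, 129, 131]
212 [130, 130, 130, 132, 130, 129, 126, 128, 129, 128, 128, 129, 131, 131, 130, 132]
214 [131, 130, 131, 133, 131, 129, 126, 127, 128, 129, 128, 128, 131, 131, 129, 131]
216 [132, 131, 131, 133, 132, 130, 127, 128, 129, 128, 128, 130, 132, 132, 131, 132]
218 [132, 130, 132, 134, 132, 127, 108, 101, 100, 100, 106, 124, 133, 132, 131, 132]
220 [131, 130, 132, 133, 127, 100, 80, 74, 74, 74, 142, 127, 123, 132, 131, 132]
222 [131, 131, 132, 132, 109, 96, 82, 94, 94, 85, 168, 201, 116, 124, 131, 132]
224 [132, 131, 133, 122, 153, 157, 96, 109, 108, 100, 152, 205, 168, 111, 130, 131]
226 [132, 131, 132, 115, 181, 172, 101, 113, 114, 104, 172, 209, 188, 108, 130, 132]
228 [132, 131, 132, 115, 181, 186, 98, 106, 106, 97, 176, 210, 196, 110, 129, 132]
230 [132, 131, 133, 117, 140, 192, 95, 91, 93, 90, 175, 209, 181, 112, 130, 131]
232 [132, 131, 133, 131, 109, 162, 98, 100, 101, 97, 174, 204, 124, 119, 131, 132]
234 [131, 131, 132, 133, 119, 95, 89, 99, 102, 96, 163, 143, 112, 132, 131, 132]
236 [132, 131, 132, 133, 133, 119, 94, 92, 89, 91, 94, 109, 131, 132, 131, 132]
238 [131, 131, 132, 133, 131, 129, 124, 119, 117, 121, 125, 129, 132, 130, 131, 131]
```

The hole is right over the tip, spanning columns 320–340 and rows 218–238. I need about 1.8 mm more +x and 0.5 mm more y. Then I'll rise gently.

apply_moves(dp=[[0.0018,0.0005,-0.002],[0,0,-0.002],[0,0,-0.001],[0,0,0],[0,0,0],[0,0,0]], twist=[[0,0,0],[0,0,0],[0,0,0],[0,0,0],[0,0,0],[0,0,0]], fingers=[1,1,1,1,1,1])

```text
time: 18.35
position: [0.4312, -0.2138, 0.1333]
tool_rot: [3.141, -0.077, -0.0]
ft_force: [-0.5, -0.0, -0.8]
grip_width: 0.087
grip_force: 45.0
```

```bash
cat >> h.py <<'E'
def prof(n):
    s,Rm=rep();W=cam("wrist",s);im=get_image("wrist")[:,:,::-1];cv2.imwrite(n,im)
    p=s["position"]+Rm.apply([.015,0,.0389]);print(p.round(4),proj(W,[*p[:2],.1]).round(1))
    g=im.mean(2)
    for y in range(212,246,2): print(y,g[y,314:346:2].round().astype(int).tolist())
E
python3 -c "from h import *;prof('pics/w9.png')"
```

```text
18.35 [ 0.4312 -0.2138  0.1333] yaw -0.0492 ft [-0.5 -0.  -0.8] 0.087 44.96778789907694
[ 0.4462 -0.2145  0.0944] [328.9 228.8]
212 [130, 131, 130, 132, 131, 127, 127, 128, 129, 128, 127, 130, 131, 129, 130, 132]
214 [130, 130, 131, 131, 131, 127, 126, 128, 128, 128, 127, 130, 132, 129, 131, 131]
216 [130, 131, 131, 132, 131, 127, 126, 128, 128, 128, 128, 130, 132, 130, 131, 131]
218 [130, 131, 132, 133, 131, 127, 126, 126, 124, 126, 128, 131, 133, 131, 131, 131]
220 [131, 130, 133, 133, 131, 114, 99, 94, 92, 97, 107, 125, 133, 130, 132, 132]
222 [131, 131, 133, 132, 114, 97, 83, 95, 94, 86, 140, 111, 124, 131, 131, 132]
224 [131, 131, 132, 121, 140, 160, 96, 107, 109, 99, 150, 181, 114, 130, 131, 132]
226 [132, 131, 131, 116, 194, 171, 100, 112, 114, 103, 170, 206, 135, 123, 132, 132]
228 [131, 131, 131, 116, 204, 185, 98, 104, 106, 98, 174, 208, 150, 119, 131, 132]
230 [131, 131, 131, 112, 198, 195, 94, 91, 94, 89, 174, 207, 153, 119, 131, 133]
232 [131, 132, 131, 109, 175, 194, 97, 100, 101, 95, 173, 195, 105, 125, 131, 132]
234 [131, 132, 134, 124, 108, 159, 97, 100, 101, 97, 166, 139, 112, 131, 131, 131]
236 [131, 132, 133, 134, 117, 95, 92, 107, 109, 96, 98, 106, 131, 131, 131, 132]
238 [132, 132, 132, 132, 132, 121, 104, 94, 95, 96, 117, 129, 132, 131, 131, 132]
240 [130, 130, 131, 131, 129, 106, 71, 61, 66, 90, 124, 130, 132, 131, 130, 131]
242 [130, 130, 131, 128, 78, 53, 52, 52, 53, 53, 68, 125, 132, 130, 130, 131]
244 [131, 130, 130, 100, 52, 52, 52, 53, 54, 53, 54, 81, 130, 129, 130, 131]
```

apply_moves(dp=[[0,0,-0.002],[0,0,-0.002],[0,0,0],[0,0,0]], twist=[[0,0,0],[0,0,0],[0,0,0],[0,0,0]], fingers=[1,1,1,1])

```text
time: 18.8
position: [0.4314, -0.2138, 0.1375]
tool_rot: [3.141, -0.077, 0.0]
ft_force: [-0.5, -0.2, -1.6]
grip_width: 0.089
grip_force: 45.0
```

apply_moves(dp=[[0,0,-0.002],[0,0,-0.002],[0,0,0],[0,0,0]], twist=[[0,0,0],[0,0,0],[0,0,0],[0,0,0]], fingers=[1,1,1,1])

```text
time: 19.2
position: [0.4314, -0.2138, 0.1415]
tool_rot: [3.141, -0.077, 0.0]
ft_force: [-0.9, 0.2, -1.3]
grip_width: 0.089
grip_force: 45.0
```

```bash
python3 -c "from h import *;prof('pics/w10.png')"
```

```text
19.2 [ 0.4314 -0.2138  0.1415] yaw -0.0492 ft [-0.9  0.2 -1.3] 0.089 44.96786367148161
[ 0.4464 -0.2146  0.1026] [328.9 225.3]
212 [130, 129, 130, 131, 131, 126, 125, 127, 128, 127, 126, 129, 131, 129, 131, 131]
214 [130, 130, 132, 133, 131, 127, 126, 128, 129, 128, 128, 129, 131, 129, 130, 130]
216 [130, 130, 132, 133, 133, 127, 118, 106, 107, 114, 125, 131, 131, 129, 132, 132]
218 [131, 130, 132, 133, 123, 103, 85, 76, 76, 81, 99, 120, 131, 130, 131, 131]
220 [131, 130, 132, 130, 115, 145, 73, 72, 73, 72, 160, 139, 123, 130, 131, 131]
222 [132, 130, 131, 117, 169, 170, 82, 94, 94, 84, 167, 185, 112, 129, 131, 131]
224 [131, 131, 131, 116, 193, 167, 96, 108, 108, 99, 152, 204, 121, 126, 130, 132]
226 [131, 132, 130, 114, 195, 173, 100, 113, 114, 104, 171, 206, 123, 124, 130, 132]
228 [131, 130, 130, 113, 185, 184, 98, 104, 105, 98, 174, 195, 109, 128, 131, 131]
230 [131, 130, 132, 123, 120, 188, 93, 90, 94, 90, 169, 152, 111, 130, 131, 131]
232 [133, 131, 132, 133, 111, 116, 91, 99, 100, 95, 96, 105, 129, 130, 130, 131]
234 [131, 131, 131, 132, 131, 117, 96, 95, 94, 95, 104, 129, 132, 130, 131, 131]
236 [132, 130, 131, 132, 130, 128, 126, 126, 125, 126, 127, 131, 132, 130, 131, 132]
238 [130, 130, 130, 132, 130, 128, 127, 126, 127, 127, 127, 130, 132, 129, 130, 131]
240 [130, 130, 130, 132, 129, 106, 70, 65, 68, 92, 124, 130, 131, 129, 131, 131]
242 [130, 130, 130, 128, 79, 54, 53, 54, 54, 56, 67, 117, 132, 130, 131, 131]
244 [133, 132, 133, 100, 53, 53, 53, 54, 54, 55, 54, 80, 132, 132, 133, 133]
```

apply_moves(dp=[[-0.0003,0,-0.002],[0,0,-0.002],[0,0,-0.002],[0,0,0],[0,0,0]], twist=[[0,0,0],[0,0,0],[0,0,0],[0,0,0],[0,0,0]], fingers=[1,1,1,1,1])

```text
time: 19.75
position: [0.4311, -0.2138, 0.1475]
tool_rot: [3.141, -0.077, 0.0]
ft_force: [-0.2, 0.8, -1.3]
grip_width: 0.091
grip_force: 45.0
```

```bash
python3 -c "from h import *;prof('pics/w11.png')"
```

```text
19.75 [ 0.4311 -0.2138  0.1475] yaw -0.0492 ft [-0.2  0.8 -1.3] 0.091 44.96780125424266
[ 0.446  -0.2145  0.1086] [328.8 222.9]
212 [131, 130, 131, 131, 131, 129, 126, 127, 127, 127, 127, 130, 131, 130, 131, 131]
214 [131, 131, 132, 133, 131, 120, 109, 111, 113, 111, 114, 129, 131, 130, 132, 131]
216 [131, 131, 131, 133, 121, 141, 169, 96, 100, 167, 156, 111, 130, 130, 132, 131]
218 [132, 131, 132, 127, 128, 188, 88, 71, 72, 82, 183, 138, 118, 130, 130, 132]
220 [132, 131, 131, 117, 177, 174, 74, 73, 72, 73, 167, 184, 111, 130, 131, 132]
222 [131, 130, 132, 118, 193, 171, 84, 94, 95, 84, 169, 205, 122, 129, 132, 132]
224 [131, 130, 131, 116, 188, 170, 96, 108, 108, 100, 154, 205, 113, 129, 131, 132]
226 [132, 130, 131, 122, 139, 169, 101, 113, 114, 104, 171, 180, 114, 130, 130, 133]
228 [132, 131, 132, 130, 111, 149, 98, 105, 106, 98, 142, 109, 126, 130, 131, 132]
230 [132, 131, 131, 133, 129, 103, 90, 89, 88, 87, 97, 121, 132, 131, 131, 133]
232 [131, 131, 133, 133, 132, 128, 120, 108, 108, 118, 127, 131, 132, 130, 131, 132]
234 [131, 130, 130, 131, 131, 128, 127, 130, 129, 128, 128, 131, 132, 130, 131, 132]
236 [131, 130, 131, 132, 130, 129, 127, 129, 128, 127, 128, 132, 132, 130, 130, 130]
238 [131, 130, 131, 132, 131, 128, 126, 126, 127, 127, 127, 132, 131, 130, 130, 131]
240 [130, 130, 131, 131, 129, 107, 71, 65, 69, 94, 124, 131, 132, 130, 131, 131]
242 [193, 193, 193, 189, 93, 53, 54, 54, 55, 55, 71, 172, 194, 194, 194, 194]
244 [212, 212, 212, 169, 55, 53, 54, 53, 54, 54, 55, 122, 212, 214, 214, 215]
```

The tip is through the hole and untouched. Firming the grip and lifting slowly, easing forward as the pan tips up.

apply_moves(dp=[[0,0,0],[0,0,-0.003],[0,0,-0.003],[0,0,-0.003],[0.001,0,-0.003],[0.001,0,-0.003],[0.001,0,-0.003],[0.001,0,-0.003],[0,0,0],[0,0,0]], twist=[[0,0,0],[0,0,0],[0,0,0],[0,0,0],[0,0,0],[0,0,0],[0,0,0],[0,0,0],[0,0,0],[0,0,0]], fingers=[1,1,1,1,1,1,1,1,1,1], newtons=58)

```text
time: 20.8
position: [0.435, -0.2139, 0.1683]
tool_rot: [-3.141, 0.077, 0.0]
ft_force: [-0.2, 0.8, -4.1]
grip_width: 0.086
grip_force: 57.9
```

apply_moves(dp=[[0.002,0,-0.004],[0.002,0,-0.004],[0.002,0,-0.004],[0.002,0,-0.004],[0.002,0,-0.004],[0.002,0,-0.004],[0.002,0,-0.004],[0.002,0,-0.004],[0,0,0],[0,0,0]], twist=[[0,0,0],[0,0,0],[0,0,0],[0,0,0],[0,0,0],[0,0,0],[0,0,0],[0,0,0],[0,0,0],[0,0,0]], fingers=[1,1,1,1,1,1,1,1,1,1])

```text
time: 21.8
position: [0.4508, -0.2148, 0.2003]
tool_rot: [3.141, -0.077, -0.0]
ft_force: [-2.4, 0.6, -1.9]
grip_width: 0.085
grip_force: 58.0
```

apply_moves(dp=[[0.003,0,-0.005],[0.003,0,-0.005],[0.003,0,-0.005],[0.003,0,-0.005],[0.003,0,-0.005],[0.003,0,-0.005],[0.003,0,-0.005],[0.003,0,-0.005],[0.003,0,-0.005],[0.003,0,-0.005]], twist=[[0,0,0],[0,0,0],[0,0,0],[0,0,0],[0,0,0],[0,0,0],[0,0,0],[0,0,0],[0,0,0],[0,0,0]], fingers=[1,1,1,1,1,1,1,1,1,1])

```text
time: 22.8
position: [0.4817, -0.2162, 0.2508]
tool_rot: [3.141, -0.077, 0.002]
ft_force: [0.5, 0.5, -2.9]
grip_width: 0.081
grip_force: 58.0
```

apply_moves(dp=[[0.003,0,-0.005],[0.003,0,-0.005],[0.003,0,-0.005],[0.003,0,-0.005],[0.003,0,-0.005],[0.003,0,-0.005],[0.003,0,-0.005],[0.003,0,-0.005],[0.003,0,-0.005],[0.003,0,-0.005]], twist=[[0,0,0],[0,0,0],[0,0,0],[0,0,0],[0,0,0],[0,0,0],[0,0,0],[0,0,0],[0,0,0],[0,0,0]], fingers=[1,1,1,1,1,1,1,1,1,1])

```text
time: 23.8
position: [0.511, -0.2177, 0.3006]
tool_rot: [-3.141, 0.077, 0.0]
ft_force: [0.4, -0.3, -4.7]
grip_width: 0.081
grip_force: 57.9
```

Run:
```python
from h import *
s,Rm=rep()
for n in("scene","side"): cv2.imwrite(f"pics/{n}12.png",get_image(n)[:,:,::-1])
```

```text
23.8 [ 0.511  -0.2177  0.3006] yaw -0.0492 ft [ 0.4 -0.3 -4.7] 0.081 57.87720439955592
```

apply_moves(dp=[[0.002,0,-0.004],[0.002,0,-0.004],[0.002,0,-0.004],[0.002,0,-0.004],[0.001,0,-0.004],[0.001,0,-0.004],[0,0,-0.004],[0,0,-0.004],[0,0,-0.004],[0,0,-0.004]], twist=[[0,0,0],[0,0,0],[0,0,0],[0,0,0],[0,0,0],[0,0,0],[0,0,0],[0,0,0],[0,0,0],[0,0,0]], fingers=[1,1,1,1,1,1,1,1,1,1])

```text
time: 24.9
position: [0.5205, -0.2182, 0.3406]
tool_rot: [-3.141, 0.078, 0.001]
ft_force: [-1.5, 0.2, -6.3]
grip_width: 0.087
grip_force: 58.0
```

apply_moves(dp=[[0,0,-0.004],[0,0,-0.004],[0,0,-0.004],[0,0,-0.004],[0,0,-0.004],[0,0,-0.004],[0,0,-0.004],[0,0,-0.004],[0,0,0],[0,0,0]], twist=[[0,0,0],[0,0,0],[0,0,0],[0,0,0],[0,0,0],[0,0,0],[0,0,0],[0,0,0],[0,0,0],[0,0,0]], fingers=[1,1,1,1,1,1,1,1,1,1])

```text
time: 25.9
position: [0.5211, -0.2182, 0.3725]
tool_rot: [3.141, -0.077, 0.001]
ft_force: [-0.3, 0.2, -6.8]
grip_width: 0.082
grip_force: 57.9
```

The pan is free (6.8 N on the wrist). Raising it to clearance height, then travelling smoothly on the far side of the rail.

apply_moves(dp=[[0,0,-0.004],[0,0,-0.008],[0,0,-0.01],[0,0,-0.012],[0,0,-0.012],[0,0,-0.012],[0,0,-0.012],[0,0,-0.01],[0,0,-0.006],[0,0,-0.002]], twist=[[0,0,0],[0,0,0],[0,0,0],[0,0,0],[0,0,0],[0,0,0],[0,0,0],[0,0,0],[0,0,0],[0,0,0]], fingers=[1,1,1,1,1,1,1,1,1,1])

```text
time: 26.9
position: [0.5212, -0.2183, 0.4614]
tool_rot: [3.14, -0.077, 0.002]
ft_force: [1.0, 0.3, -6.5]
grip_width: 0.084
grip_force: 58.0
```

Run:
```python
from h import *
s,Rm=rep();im=get_image("wrist")[:,:,::-1];cv2.imwrite("pics/w13.png",im)
a=cv2.imread("pics/w6.png").astype(int);b=im.astype(int)
for q in(a,b):
    m=(q[:,:,2]>90)&(q[:,:,1]<75)&(q[:,:,0]<75);m[:,:300]=0;m[:,360:]=0;m[:200]=0;ys,xs=np.nonzero(m);print(xs.min(),xs.max(),ys.min(),ys.max(),[xs[ys==y].mean().round(1) for y in(248,256,264)])
S=cam("scene");im=get_image("scene")[:,:,::-1];cv2.imwrite("pics/scene13.png",im)
print(proj(S,[.521,-.218,.488]),proj(S,[.521,-.218,.25]))
```

```text
26.9 [ 0.5212 -0.2183  0.4614] yaw -0.0491 ft [ 1.   0.3 -6.5] 0.084 57.96229865401983
316 340 240 387 [np.float64(328.0), np.float64(328.5), np.float64(329.0)]
306 358 205 387 [np.float64(328.5), np.float64(328.0), np.float64(328.0)]
[268.61322633 230.23030056] [275.30596337 293.95160741]
```

Run:
```python
import cv2
for n in("w6","w11","w13"):
    a=cv2.imread(f"pics/{n}.png").astype(int)
    print(n,[(y,a[y,329].tolist()) for y in range(228,250,3)],[ (a[250,x,2],a[250,x,1]) for x in range(314,346,3)])
```

```text
w6 [(228, [97, 112, 128]), (231, [91, 107, 122]), (234, [92, 108, 123]), (237, [103, 119, 134]), (240, [36, 57, 106]), (243, [31, 52, 104]), (246, [31, 52, 122]), (249, [31, 52, 126])] [(np.int64(250), np.int64(237)), (np.int64(249), np.int64(234)), (np.int64(118), np.int64(56)), (np.int64(122), np.int64(52)), (np.int64(125), np.int64(51)), (np.int64(125), np.int64(51)), (np.int64(123), np.int64(51)), (np.int64(119), np.int64(51)), (np.int64(223), np.int64(191)), (np.int64(250), np.int64(239)), (np.int64(250), np.int64(239))]
w11 [(228, [95, 106, 118]), (231, [83, 94, 107]), (234, [118, 128, 140]), (237, [119, 129, 140]), (240, [41, 54, 100]), (243, [26, 41, 94]), (246, [27, 42, 113]), (249, [27, 42, 119])] [(np.int64(249), np.int64(233)), (np.int64(248), np.int64(230)), (np.int64(106), np.int64(42)), (np.int64(113), np.int64(40)), (np.int64(118), np.int64(41)), (np.int64(119), np.int64(42)), (np.int64(118), np.int64(42)), (np.int64(113), np.int64(42)), (np.int64(219), np.int64(175)), (np.int64(250), np.int64(232)), (np.int64(250), np.int64(232))]
w13 [(228, [89, 100, 112]), (231, [87, 97, 110]), (234, [80, 91, 104]), (237, [78, 89, 102]), (240, [31, 45, 96]), (243, [23, 39, 93]), (246, [24, 41, 114]), (249, [24, 41, 119])] [(np.int64(249), np.int64(230)), (np.int64(248), np.int64(229)), (np.int64(110), np.int64(47)), (np.int64(112), np.int64(41)), (np.int64(118), np.int64(40)), (np.int64(119), np.int64(40)), (np.int64(116), np.int64(41)), (np.int64(113), np.int64(42)), (np.int64(195), np.int64(150)), (np.int64(249), np.int64(234)), (np.int64(249), np.int64(235))]
```

The hook hasn't shifted in the grip: its sleeve edge is still at row 240. Now the traverse.

apply_moves(dp=[[0.002,-0.004,0],[0.003,-0.008,0],[0.004,-0.013,0],[0.006,-0.018,0],[0.006,-0.022,0],[0.007,-0.025,0],[0.007,-0.025,0],[0.007,-0.025,0],[0.007,-0.025,0],[0.007,-0.025,0]], twist=[[0,0,0],[0,0,0],[0,0,0],[0,0,0],[0,0,0],[0,0,0],[0,0,0],[0,0,0],[0,0,0],[0,0,0]], fingers=[1,1,1,1,1,1,1,1,1,1])

```text
time: 28.0
position: [0.5863, -0.0281, 0.4602]
tool_rot: [-3.14, 0.074, 0.001]
ft_force: [0.5, -0.2, -5.8]
grip_width: 0.084
grip_force: 58.0
```

apply_moves(dp=[[0.008,-0.025,0],[0.008,-0.025,0],[0.008,-0.025,0],[0.008,-0.025,0],[0.008,-0.025,0],[0.008,-0.025,0],[0.008,-0.025,0],[0.008,-0.025,0],[0.008,-0.025,0],[0.007,-0.025,0]], twist=[[0,0,0],[0,0,0],[0,0,0],[0,0,0],[0,0,0],[0,0,0],[0,0,0],[0,0,0],[0,0,0],[0,0,0]], fingers=[1,1,1,1,1,1,1,1,1,1])

```text
time: 29.0
position: [0.6772, 0.2173, 0.4598]
tool_rot: [-3.14, 0.075, 0.001]
ft_force: [-0.3, -0.5, -5.6]
grip_width: 0.087
grip_force: 58.0
```

apply_moves(dp=[[0.004,-0.024,0],[0.003,-0.02,0],[0.002,-0.016,0],[0,-0.012,0],[0,-0.007,0],[0,-0.003,0],[0,0,0],[0,0,0],[0,0,0],[0,0,0]], twist=[[0,0,0],[0,0,0],[0,0,0],[0,0,0],[0,0,0],[0,0,0],[0,0,0],[0,0,0],[0,0,0],[0,0,0]], fingers=[1,1,1,1,1,1,1,1,1,1])

```text
time: 30.0
position: [0.6894, 0.2948, 0.4589]
tool_rot: [-3.139, 0.079, -0.005]
ft_force: [-0.4, 0.1, -6.0]
grip_width: 0.087
grip_force: 58.0
```

Run:
```python
from h import *
s,Rm=rep();print(Rm.inv().apply(np.array([.5917,.3006,.3064])-s["position"]),s["joint_positions"].round(2))
```

```text
30.0 [0.6894 0.2948 0.4589] yaw -0.0503 ft [-0.4  0.1 -6. ] 0.087 57.95099398121238
[-0.09833119 -0.00069864  0.15216391] [-0.46  0.68  0.08  0.41 -0.06  2.05 -2.05]
```

apply_moves(dp=[[-0.003,0,0],[-0.006,0,0],[-0.009,0,0],[-0.01,0,0],[-0.009,-0.0007,0],[-0.006,0,0.002],[-0.003,0,0.004],[0,0,0.006],[0,0,0.008],[0,0,0.008]], twist=[[0,0,0],[0,0,0],[0,0,0],[0,0,0],[0,0,0],[0,0,0],[0,0,0],[0,0,0],[0,0,0],[0,0,0]], fingers=[1,1,1,1,1,1,1,1,1,1])

```text
time: 31.0
position: [0.6436, 0.2985, 0.429]
tool_rot: [-3.14, 0.078, -0.004]
ft_force: [0.6, 0.4, -7.2]
grip_width: 0.087
grip_force: 58.0
```

apply_moves(dp=[[0,0,0.006],[0,0,0.003],[0,0,0],[0,0,0],[0,0,0],[0,0,0],[0,0,0],[0,0,0],[0,0,0],[0,0,0]], twist=[[0,0,0],[0,0,0],[0,0,0],[0,0,0],[0,0,0],[0,0,0],[0,0,0],[0,0,0],[0,0,0],[0,0,0]], fingers=[1,1,1,1,1,1,1,1,1,1])

```text
time: 32.0
position: [0.6433, 0.2986, 0.4214]
tool_rot: [-3.139, 0.077, -0.005]
ft_force: [0.1, -0.2, -5.6]
grip_width: 0.084
grip_force: 58.0
```

```bash
cat >> h.py <<'E'
def rel():
    s,Rm=rep();M=R.from_euler('z',-.049).as_matrix()@np.diag([1,-1,-1.]);d=M.T@(np.array([.5917,.3006,.3064])-s["position"])
    print("to go",d.round(4),"tilt err",(R.from_matrix(M.T)*Rm).as_rotvec().round(4))
E
python3 -c "from h import *;rel()"
```

```text
32.0 [0.6433 0.2986 0.4214] yaw -0.0492 ft [ 0.1 -0.2 -5.6] 0.084 57.968334183096886
to go [-0.0517  0.0005  0.115 ] tilt err [0.0013 0.0029 0.0002]
```

apply_moves(dp=[[-0.001,0.0005,0.003],[-0.001,0,0.004],[-0.001,0,0.004],[-0.001,0,0.004],[-0.001,0,0.004],[-0.001,0,0.004],[-0.001,0,0.004],[-0.001,0,0.004],[-0.0015,0,0.004],[-0.002,0,0.005]], twist=[[0,0,0],[0,0,0],[0,0,0],[0,0,0],[0,0,0],[0,0,0],[0,0,0],[0,0,0],[0,0,0],[0,0,0]], fingers=[1,1,1,1,1,1,1,1,1,1])

```text
time: 33.0
position: [0.6318, 0.2985, 0.381]
tool_rot: [-3.14, 0.078, -0.004]
ft_force: [-0.1, -1.1, -6.4]
grip_width: 0.084
grip_force: 58.0
```

apply_moves(dp=[[-0.0025,0,0.005],[-0.0025,0,0.0045],[-0.0025,0,0.0045],[-0.0025,0,0.0045],[-0.0025,0,0.0045],[-0.0025,0,0.0045],[-0.0025,0,0.0045],[-0.0025,0,0.0045],[-0.0025,0,0.0045],[-0.0025,0,0.004]], twist=[[0,0,0],[0,0,0],[0,0,0],[0,0,0],[0,0,0],[0,0,0],[0,0,0],[0,0,0],[0,0,0],[0,0,0]], fingers=[1,1,1,1,1,1,1,1,1,1])

```text
time: 34.0
position: [0.6068, 0.3, 0.3358]
tool_rot: [-3.14, 0.077, -0.004]
ft_force: [-0.9, 0.4, -6.9]
grip_width: 0.085
grip_force: 58.0
```

```bash
python3 -c "from h import *;rel()"
```

```text
34.0 [0.6068 0.3    0.3358] yaw -0.0492 ft [-0.9  0.4 -6.9] 0.085 57.976326271891594
to go [-0.0151  0.0001  0.0294] tilt err [0.0012 0.0026 0.0002]
```

apply_moves(dp=[[-0.0012,0,0],[-0.0012,0,0],[-0.0016,0,0.003],[-0.0016,0,0.003],[-0.0016,0,0.003],[-0.0016,0,0.003],[-0.0017,0,0.003],[-0.0017,0,0.003],[-0.0017,0,0.003],[0,0,0]], twist=[[0,0,0],[0,0,0],[0,0,0],[0,0,0],[0,0,0],[0,0,0],[0,0,0],[0,0,0],[0,0,0],[0,0,0]], fingers=[1,1,1,1,1,1,1,1,1,1])

```text
time: 35.0
position: [0.5927, 0.3007, 0.3147]
tool_rot: [-3.14, 0.077, -0.003]
ft_force: [-0.9, 0.1, -6.8]
grip_width: 0.085
grip_force: 58.0
```

```bash
python3 -c "from h import *;rel()"
```

```text
35.0 [0.5927 0.3007 0.3147] yaw -0.0489 ft [-0.9  0.1 -6.8] 0.085 57.98538710922003
to go [-0.001   0.0002  0.0083] tilt err [ 0.0009  0.0017 -0.0001]
```

apply_moves(dp=[[-0.0005,0,0.002],[-0.0005,0,0.002],[0,0,0.0015],[0,0,0.001],[0,0,0],[0,0,0],[0,0,0],[0,0,0]], twist=[[0,0,0],[0,0,0],[0,0,0],[0,0,0],[0,0,0],[0,0,0],[0,0,0],[0,0,0]], fingers=[1,1,1,1,1,1,1,1])

```text
time: 35.8
position: [0.5922, 0.3007, 0.3089]
tool_rot: [-3.139, 0.077, -0.004]
ft_force: [-0.3, -0.7, -7.4]
grip_width: 0.088
grip_force: 58.0
```

apply_moves(dp=[[0,0,0.0005],[0,0,0.0005],[0,0,0],[0,0,0]], twist=[[0,0,0],[0,0,0],[0,0,0],[0,0,0]], fingers=[1,1,1,1])

```text
time: 36.2
position: [0.5922, 0.3007, 0.3077]
tool_rot: [-3.14, 0.077, -0.004]
ft_force: [-0.8, 0.4, -7.1]
grip_width: 0.09
grip_force: 58.0
```

```bash
python3 -c "from h import *;rel()"
```

```text
36.2 [0.5922 0.3007 0.3077] yaw -0.0492 ft [-0.8  0.4 -7.1] 0.09 57.98227334395051
to go [-0.0005  0.0001  0.0013] tilt err [0.0012 0.0026 0.0002]
```

apply_moves(dp=[[-0.0005,0,0.0005],[0,0,0.0004],[0,0,0],[0,0,0]], twist=[[0,0,0],[0,0,0],[0,0,0],[0,0,0]], fingers=[1,1,1,1])

```text
time: 36.6
position: [0.5917, 0.3008, 0.3068]
tool_rot: [-3.139, 0.077, -0.004]
ft_force: [0.0, 0.3, -6.7]
grip_width: 0.09
grip_force: 58.0
```

apply_moves(dp=[[0,0,0.0004],[0,0,0],[0,0,0]], twist=[[0,0,0],[0,0,0],[0,0,0]], fingers=[1,1,1])

```text
time: 36.9
position: [0.5917, 0.3008, 0.3064]
tool_rot: [-3.139, 0.077, -0.004]
ft_force: [0.1, 0.7, -5.6]
grip_width: 0.086
grip_force: 58.0
```

apply_moves(dp=[[0,0,0.0003],[0,0,0],[0,0,0]], twist=[[0,0,0],[0,0,0],[0,0,0]], fingers=[1,1,1])

```text
time: 37.2
position: [0.5917, 0.3007, 0.3063]
tool_rot: [-3.139, 0.077, -0.005]
ft_force: [0.2, 0.3, -5.9]
grip_width: 0.086
grip_force: 58.0
```

Contact is starting. Continuing in small steps.

apply_moves(dp=[[0,0,0.0003],[0,0,0],[0,0,0]], twist=[[0,0,0],[0,0,0],[0,0,0]], fingers=[1,1,1])

```text
time: 37.5
position: [0.5918, 0.3008, 0.3062]
tool_rot: [-3.139, 0.077, -0.005]
ft_force: [-0.5, -0.3, -4.6]
grip_width: 0.086
grip_force: 58.0
```

apply_moves(dp=[[0,0,0.0003],[0,0,0],[0,0,0]], twist=[[0,0,0],[0,0,0],[0,0,0]], fingers=[1,1,1])

```text
time: 37.8
position: [0.5918, 0.3008, 0.306]
tool_rot: [-3.139, 0.077, -0.005]
ft_force: [-0.5, -0.5, -1.8]
grip_width: 0.083
grip_force: 58.0
```

apply_moves(dp=[[0,0,0.0003],[0,0,0],[0,0,0]], twist=[[0,0,0],[0,0,0],[0,0,0]], fingers=[1,1,1])

```text
time: 38.1
position: [0.5918, 0.3008, 0.3059]
tool_rot: [-3.139, 0.077, -0.005]
ft_force: [-2.0, -1.2, 1.8]
grip_width: 0.086
grip_force: 58.0
```

apply_moves(dp=[[0,0,-0.0002],[0,0,0],[0,0,0],[0,0,0],[0,0,0],[0,0,0]], twist=[[0,0,0],[0,0,0],[0,0,0],[0,0,0],[0,0,0],[0,0,0]], fingers=[1,1,1,1,1,1])

```text
time: 38.7
position: [0.5918, 0.3008, 0.3059]
tool_rot: [-3.139, 0.077, -0.005]
ft_force: [-1.1, -0.2, 1.7]
grip_width: 0.084
grip_force: 58.0
```

apply_moves(dp=[[0,0,0],[0,0,0],[0,0,0]], twist=[[0,0,0],[0,0,0],[0,0,0]], fingers=[1,1,1], newtons=15)

```text
time: 39.0
position: [0.5919, 0.3007, 0.3057]
tool_rot: [-3.139, 0.077, -0.005]
ft_force: [-0.3, -1.3, 2.7]
grip_width: 0.096
grip_force: 15.0
```

apply_moves(dp=[[0,0,-0.0003],[0,0,0],[0,0,0],[0,0,0],[0,0,-0.0005],[0,0,0],[0,0,0],[0,0,0],[0,0,0],[0,0,0]], twist=[[0,0,0],[0,0,0],[0,0,0],[0,0,0],[0,0,0],[0,0,0],[0,0,0],[0,0,0],[0,0,0],[0,0,0]], fingers=[1,1,0.85,0.8,0.75,0.7,0.6,0.5,0.5,0.5])

```text
time: 40.0
position: [0.5917, 0.3007, 0.3063]
tool_rot: [-3.139, 0.077, -0.004]
ft_force: [0.7, 0.5, 0.4]
grip_width: 0.486
grip_force: 0.0
```

```bash
python3 -c "from h import *;rel()"
```

```text
40.0 [0.5917 0.3007 0.3063] yaw -0.0492 ft [0.7 0.5 0.4] 0.486 0.0
to go [-0.      0.0001 -0.0001] tilt err [0.0013 0.0027 0.0002]
```

Released and force-free. Rising straight up, then checking by code that hook and pan hang still.

apply_moves(dp=[[0,0,-0.005],[0,0,-0.01],[0,0,-0.02],[0,0,-0.03],[0,0,-0.03],[0,0,0],[0,0,0],[0,0,0],[0,0,0],[0,0,0]], twist=[[0,0,0],[0,0,0],[0,0,0],[0,0,0],[0,0,0],[0,0,0],[0,0,0],[0,0,0],[0,0,0],[0,0,0]], fingers=[0.3,0.3,0.2,0.2,0.2,0.2,0.2,0.2,0.2,0.2])

```text
time: 41.0
position: [0.5912, 0.3005, 0.4002]
tool_rot: [-3.14, 0.077, -0.002]
ft_force: [0.2, -0.2, -0.7]
grip_width: 0.799
grip_force: 0.0
```

apply_moves(dp=[[0,0,0],[0,0,0],[0,0,0],[0,0,0],[0,0,0],[0,0,0],[0,0,0],[0,0,0],[0,0,0],[0,0,0]], twist=[[0,0,0],[0,0,0],[0,0,0],[0,0,0],[0,0,0],[0,0,0],[0,0,0],[0,0,0],[0,0,0],[0,0,0]], fingers=[0.2,0.2,0.2,0.2,0.2,0.2,0.2,0.2,0.2,0.2])

```text
time: 42.0
position: [0.5915, 0.3006, 0.4012]
tool_rot: [-3.14, 0.077, -0.004]
ft_force: [0.5, -0.6, -0.5]
grip_width: 0.798
grip_force: 0.0
```

Run:
```python
from h import *
s,_=rep();D=cam("side")
f=[get_image("side").astype(int) for _ in range(6)]
m=(f[0][:,:,0]>110)&(f[0][:,:,1]<70)&(f[0][:,:,2]<80);ys,xs=np.nonzero(m[270:300,170:220]);print("red",xs.mean()+170,ys.mean()+270,len(xs))
o=cv2.imread("pics/side4.png")[:,:,::-1].astype(int)
d=(abs(f[0]-o).sum(2)>60);d[:, :]=d;k,l,st,ct=cv2.connectedComponentsWithStats(d.astype(np.uint8))
print([ (st[i].tolist(),ct[i].round().tolist()) for i in range(1,k) if st[i,4]>150])
print("pan expected px",proj(D,[.592,.3,.095]),"motion",[int((abs(f[i]-f[0]).sum(2)[290:480]>60).sum()) for i in range(1,6)])
cv2.imwrite("pics/side14.png",f[0][:,:,::-1].astype(np.uint8))
```

```text
42.0 [0.5915 0.3006 0.4012] yaw -0.0491 ft [ 0.5 -0.6 -0.5] 0.798 0.0
red 195.21621621621622 285.4594594594595 37
[([180, 0, 62, 20, 1066], [211.0, 8.0]), ([263, 0, 24, 22, 501], [274.0, 10.0]), ([303, 0, 258, 95, 5772], [418.0, 22.0]), ([118, 79, 75, 18, 707], [155.0, 89.0]), ([85, 89, 158, 128, 6855], [157.0, 148.0]), ([551, 96, 11, 94, 528], [558.0, 139.0]), ([109, 160, 135, 118, 5715], [179.0, 227.0]), ([554, 200, 8, 70, 312], [558.0, 236.0]), ([102, 218, 33, 23, 256], [114.0, 228.0]), ([300, 229, 77, 26, 1063], [330.0, 243.0]), ([537, 278, 13, 47, 232], [543.0, 304.0]), ([588, 285, 40, 17, 188], [605.0, 292.0]), ([158, 329, 153, 137, 3793], [215.0, 392.0]), ([324, 350, 177, 25, 1891], [403.0, 362.0]), ([294, 389, 219, 26, 2476], [399.0, 402.0])]
pan expected px [214.6361003  389.49189864] motion [0, 0, 0, 0, 0]
```

The pan hangs at side (215,392), as predicted (215,389). The hook is in place and nothing moves between frames. Handing in.

```bash
python3 -c "
from bench import ctrl
print(ctrl.close_job())"
```

```text
the job is handed in; nothing more can be done
None
```

The pan now hangs still from the S-hook on the rail between the posts, and the job was handed in at about 42 s; the hand-in returned no verdict, so the judged result isn't known here.

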